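# Set out the parts tins from the bench cabinet

## Robot

A 6-joint arm with a two-finger parallel gripper is mounted at the origin on the work surface. World frame = base frame: x ahead of the robot, y to its left, z up, the work surface at z = 0. Lengths are in mm, angles in rad, forces in N, time in s.
With the tool pointing down it reaches from about 350 to 875 mm from the base axis. Payload 4.2 kg.
Tool frame: the origin (TCP) lies at the very end of the fingers, on their centre line; the grasp point (between the pads) lies 19 mm behind it; z points along the fingers, y is the line along which they close (so a half turn about z gives the same grasp; the last joint's range is limited). The gripper opens to 85 mm and grips with 20 to 120 N. Pads are 22 mm wide; open, the fingers measure 114 mm over their backs; the gripper's body (76 mm by 85 mm) begins 54 mm behind the grasp point. The pads swing forward as they close: fully open they stand 13 mm farther back than shut.
Start: joints at [-0.851, 0.385, 0.008, 0, -1.194, -0.259], TCP at [277.927, -559.782, 231.312] pointing down, gripper open.
Joint ranges: [-3.14, 3.14], [-1.21, 2.06], [-1.07, 1.41], [-3.16, 2.05], [-2.99, -0.16], [-3.1, 3.1]. Speed limits (rad/s): [2.79, 2.79, 3.14, 3.14, 3.14, 3.14].

## Interface

Orientations are given as a unit quaternion [x, y, z, w].
In Python, from bench import monitor, get_image, camera_info, job_done gives the robot as it stands.
- The arm moves only by the tool send_rows, never from a script. Its argument "series" is a list of rows, each a list of 3 entries, a list of its own where there are three numbers: the shift along the tool's x, y, z in mm, then the turn, a rotation vector about the tool's x, y, z in rad, then the finger opening in mm, from 0 to 85.4. A call has 1 to 8 rows; each row shifts and turns the commanded pose from where the row before left it, along the tool's axes as they then stand; what a row does not reach is not made up. A row lasts 1/10 s, in which the tool goes at most 50 mm and 8.59 degrees, less where a joint would pass 70% of its speed; a pose out of reach is approached as far as the arm can. A call with a gripper value outside its range is refused whole. The fingers move at their own pace and stop on an object; the grip force is fixed at half the most. Time passes only in rows, so rows that do not move let the fingers close. It gives the time, the measured TCP pose, the force, the opening and the grip force at its end, in the units of the state.
- monitor.read_state(): the state, without advancing time (a new reading comes with each control period).
- get_image(name): name is "scene" or "top"; returns the picture (400x640x3 uint8, red, green, blue); there is no depth.
- camera_info(name): a dict with "intrinsics" (3x3 intrinsics, pixels), "dist_coeffs" ([k1, k2, p1, p2, k3] as OpenCV has them; the pictures are not rectified), "R" (3x3) and "t" (3): a world point X has camera coordinates R X + t. Camera axes: x right, y down, z forward; pixel columns grow to the right and rows downward; lengths in mm; the calibration is good to about 2 mm. A picture is of the moment at which its call begins. camera_info takes no time and is no camera call.
- job_done(): hands the job in; it is judged then, once.
The state is a dict: "clock": time; "joints": joint angles; "joint_vel": joint speeds; "joint_efforts": joint torques, N m; "position": TCP position; "ee_rot": TCP orientation; "contact_force": force on the tool from outside, world axes, zero at the start; "wrist_torque": the same for the moment, N m; "gripper_width": finger opening in mm; "grasp_force": force on a finger pad.
Only numpy, scipy, OpenCV 4.12 (cv2) and the standard library are available. Lean on these libraries where they do the work, as an engineer would, in place of code of your own. Each camera call takes 0.05 s, during which the arm holds its last target. There are 200 camera calls.

## Task

Set out the parts tins for the next job: swing the bench cabinet's door wide open by its handle, take every tin off the rack on the inside of the door, and bring these and the tins standing astray on the mat into one even row, each upright inside a painted outline of its own and square with it. Then shut the cabinet door fully, and leave the bottle, the can and the wrench where they are.

Things in the scene. Friction and masses are not known exactly. Their poses are not given: they have to be found in the camera images.
- cabinet: grey steel cabinet standing on the bench, 180 mm deep (x), 280 mm wide (y), 192 mm high with a roof; origin at the centre of its underside; its open front faces its own -x (towards the robot) and is closed by one door
- door (a joint): angle of the cabinet door in rad: 0 = shut, grows as it swings out towards the robot, 1.57 = square to the front, stops at 1.9; the hinge is vertical and stiff enough that the door stays where it is left
- door_hinge (a point): point on the vertical hinge line, at the right edge (-y of the cabinet) of its front, 165 mm above the bench; axes as the cabinet's. The door panel is 270 mm wide, 12 mm thick, from 22 to 188 mm above the bench
- door_handle (a point): point on the door's handle, 165 mm above the bench: a vertical round bar 12 mm thick, 40 mm clear of the outer face of the door (bar centre) and 240 mm from the hinge line; the bar runs from 85 to 178 mm above the bench and bends into the door at both ends. Axes turn with the door: y lies along the panel away from the hinge, -x points out of the outer face
- bay_inner (a point): centre of the floor of the bay nearer the hinge in the two-bay rack on the door's INSIDE face (under the cabinet's roof when shut). Each bay: 74 mm (x, off the door) by 94 mm (y, along the door), floor 97 mm above the bench, lips and divider up to 25 mm above that floor, holds one tin. Axes turn with the door as the handle's
- bay_outer (a point): the same for the bay farther from the hinge
- mat: black rubber mat fixed to the bench, 240 (x) x 440 (y) x 3 mm; origin at the centre of its underside
- mark0 (a point): centre of white painted outline 0 of 5 on the mat's top; the outlines are rectangles of 62 (x) x 70 (y) mm inside, in one row along the mat's y, 82 mm apart; axes as the mat's. Any tin may take any outline
- mark1 (a point): centre of white painted outline 1 of 5 on the mat's top; the outlines are rectangles of 62 (x) x 70 (y) mm inside, in one row along the mat's y, 82 mm apart; axes as the mat's. Any tin may take any outline
- mark2 (a point): centre of white painted outline 2 of 5 on the mat's top; the outlines are rectangles of 62 (x) x 70 (y) mm inside, in one row along the mat's y, 82 mm apart; axes as the mat's. Any tin may take any outline
- mark3 (a point): centre of white painted outline 3 of 5 on the mat's top; the outlines are rectangles of 62 (x) x 70 (y) mm inside, in one row along the mat's y, 82 mm apart; axes as the mat's. Any tin may take any outline
- mark4 (a point): centre of white painted outline 4 of 5 on the mat's top; the outlines are rectangles of 62 (x) x 70 (y) mm inside, in one row along the mat's y, 82 mm apart; axes as the mat's. Any tin may take any outline
- rack_tin0: a plain closed metal parts tin, 50 (its x) x 64 (its y) x 75 mm high, 0.25 kg; origin at the centre of its underside, z up; stands in the inner bay of the door rack at the start, its y axis square to the door; may be absent
- rack_tin1: a plain closed metal parts tin, 50 (its x) x 64 (its y) x 75 mm high, 0.25 kg; origin at the centre of its underside, z up; stands in the outer bay of the door rack at the start, its y axis square to the door; may be absent
- mat_tin0: a plain closed metal parts tin, 50 (its x) x 64 (its y) x 75 mm high, 0.25 kg; origin at the centre of its underside, z up; stands astray on the mat, on the robot's side of the outlines; may be absent
- mat_tin1: a plain closed metal parts tin, 50 (its x) x 64 (its y) x 75 mm high, 0.25 kg; origin at the centre of its underside, z up; stands astray on the mat, on the robot's side of the outlines; may be absent
- mat_tin2: a plain closed metal parts tin, 50 (its x) x 64 (its y) x 75 mm high, 0.25 kg; origin at the centre of its underside, z up; stands astray on the mat, on the robot's side of the outlines; may be absent
- fluid_bottle: clear plastic bottle, 66 mm across, 190 mm tall, standing beyond the mat; to be left alone
- round_can: round steel can, 66 mm across, 80 mm tall, standing beyond the mat; to be left alone
- wrench: steel wrench 180 mm long lying on the bench between mat and cabinet; origin near its middle; to be left alone
Mind the look-alikes: they are no part of the job. Leave any blue or purple look-alike of the mat_tin2 alone.

How it is judged:
By the outcome, as a careful person would: the job done as asked, in the order asked, and still so for the second after the job is handed in, with the robot touching nothing.
Of rack_tin0, rack_tin1 only 1 to 2 are there at a start; the rules pass over those that are not, and their reading is None.
Of mat_tin0, mat_tin1, mat_tin2 only 2 to 3 are there at a start; the rules pass over those that are not, and their reading is None.
At some moment in a run one of mat_tin0, mat_tin1, mat_tin2 may be knocked a few centimetres aside while the robot is not near it.
It also fails if it takes over 210 s, if anything falls off the work surface, if the arm or the gripper's body presses on something with over 40 N, if the wrist force passes 120 N, or if a joint passes its speed limit or range.

## Working session

There is one attempt and no reset: what is moved stays moved. The work goes in short steps, Python scripts to look and compute and a tool call to move; the robot and the scene stay as the last step left them, time stands still between calls to the robot, and variables do not carry over. Pictures are saved under pics/ and viewed, at most 14 in all, crops included, and the job is handed in when it is done.

Besides the shell and the picture viewer there is one more tool, called as name(argument=value, ...) on one line, values as JSON. send_rows: Moves the arm, as the interface text tells. Its arguments: {"type":"object","properties":{"series":{"type":"array"}},"required":["series"]}

```bash
ls; mkdir -p pics
cat > h.py <<'E'
import numpy as np, cv2
from scipy.spatial.transform import Rotation as R
from bench import monitor, get_image, camera_info, job_done
def shot(n,f):
    im=get_image(n); cv2.imwrite('pics/'+f,im[:,:,::-1]); return im
def ray(n,uv):
    c=camera_info(n); K=np.array(c['intrinsics']);Rm=np.array(c['R']);t=np.array(c['t'])
    p=cv2.undistortPoints(np.array(uv,float).reshape(-1,1,2),K,np.array(c['dist_coeffs'])).reshape(-1,2)
    d=np.c_[p,np.ones(len(p))]@Rm; return -Rm.T@t,d
def onplane(n,uv,z):
    o,d=ray(n,uv); return o+d*((z-o[2])/d[:,2])[:,None]
def proj(n,X):
    c=camera_info(n)
    return cv2.projectPoints(np.array(X,float).reshape(-1,1,3),cv2.Rodrigues(np.array(c['R']))[0],np.array(c['t']),np.array(c['intrinsics']),np.array(c['dist_coeffs']))[0].reshape(-1,2)
E
python3 - <<'E'
from h import *
print(monitor.read_state())
for n in('scene','top'):
    shot(n,n+'0.png'); o,d=ray(n,[[320,200]]); print(n,o,d)
    print(camera_info(n)['intrinsics'])
E
```

```text
pics
{'clock': 0.0, 'joints': array([-8.51413371e-01,  3.85548777e-01,  6.60747700e-03, -4.80275197e-04,
       -1.19399090e+00, -2.58575798e-01]), 'joint_vel': array([-0.00021815, -0.0012801 , -0.00021495,  0.00059445, -0.00016613,
       -0.00038255]), 'joint_efforts': array([-9.87786893e-05, -3.92291987e+01,  1.88403761e+01,  4.18612272e+00,
       -4.57141141e-03, -3.25740928e-06]), 'position': array([ 277.65561065, -559.28288707,  230.22187444]), 'ee_rot': array([-2.28284063e-01,  9.73593959e-01,  1.04762769e-03, -3.04595543e-04]), 'contact_force': array([-0.09294153,  0.21890331,  1.01745929]), 'wrist_torque': array([-0.0144788 ,  0.03196748, -0.01620664]), 'grasp_force': 0.0, 'gripper_width': 85.47452396798951}
scene [1150.69019426   -7.02447529  754.05031839] [[-0.71600685  0.06846483 -0.69517363]]
[[370.53881706   0.         329.21762674]
 [  0.         370.53881706 199.67795293]
 [  0.           0.           1.        ]]
top [ 395.8147289    61.38445595 1080.21463881] [[ 0.11342874 -0.00206834 -0.99354617]]
[[396.29477176   0.         319.22722598]
 [  0.         396.29477176 199.70691391]
 [  0.           0.           1.        ]]
```

View pics/scene0.png

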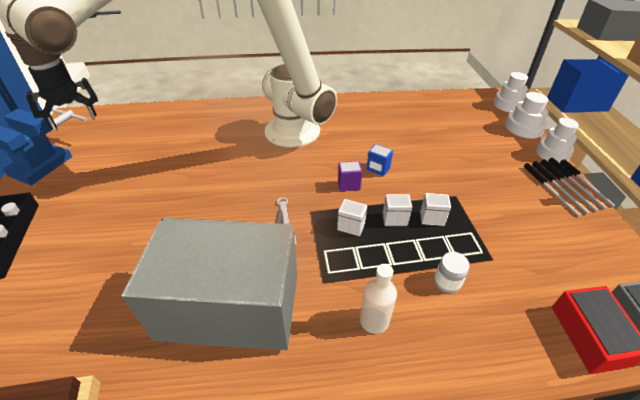

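View pics/top0.png

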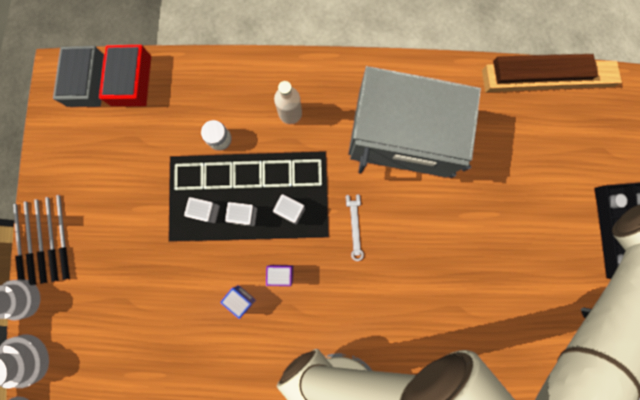

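Three white tins stand on the mat at top pixels (201,210), (240,213) and (289,208). The purple (279,275) and blue (237,302) tins are look-alikes off the mat, and the can is at (215,135). The cabinet is at (415,120) with its handle near (363,160). I choose the white ones and check them in a close crop.

```bash
cat > look.py <<'E'
from h import *
def rects(im,mask,lo,hi):
    out=[]
    for c in cv2.findContours(mask,cv2.RETR_EXTERNAL,cv2.CHAIN_APPROX_NONE)[0]:
        if lo<cv2.contourArea(c)<hi: out.append(c)
    return out
def tins(im,z=78,n='top'):
    hsv=cv2.cvtColor(im,cv2.COLOR_RGB2HSV)
    m=((hsv[:,:,1]<40)&(hsv[:,:,2]>165)).astype(np.uint8)*255
    m=cv2.morphologyEx(m,cv2.MORPH_OPEN,np.ones((5,5)))
    res=[]
    for c in rects(im,m,250,1600):
        P=onplane(n,c.reshape(-1,2),z)[:,:2].astype(np.float32)
        (cx,cy),(w,h),a=cv2.minAreaRect(P)
        if w>h: a+=90   # a+90 = long direction; make a angle of short(x) side
        res.append((cx,cy,min(w,h),max(w,h),(a+45)%180-45,c.reshape(-1,2).mean(0)))
    return res
E
python3 - <<'E'
from look import *
im=cv2.imread('pics/top0.png')[:,:,::-1].copy()
for r in tins(im): print(np.round(r[:5],1),r[5].round(0))
hsv=cv2.cvtColor(im,cv2.COLOR_RGB2HSV)
# outlines
m=((hsv[:,:,1]<70)&(hsv[:,:,2]>110)).astype(np.uint8)*255
roi=np.zeros_like(m); roi[155:193,168:328]=m[155:193,168:328]
cs,h=cv2.findContours(roi,cv2.RETR_CCOMP,cv2.CHAIN_APPROX_NONE)
for c,hh in zip(cs,h[0]):
    if cv2.contourArea(c)>200 :
        P=onplane('top',c.reshape(-1,2),3)[:,:2].astype(np.float32); print('out',hh[3],cv2.minAreaRect(P))
# mat
m=(hsv[:,:,2]<45).astype(np.uint8)*255
m=cv2.morphologyEx(m,cv2.MORPH_CLOSE,np.ones((41,41)))
for c in rects(im,m,8000,30000):
    P=onplane('top',c.reshape(-1,2),3)[:,:2].astype(np.float32); print('mat',cv2.minAreaRect(P))
a=cv2.resize(im[50:250,165:365],None,fx=2.9,fy=2.9,interpolation=3); b=cv2.resize(im[50:190,335:500],None,fx=4.14,fy=4.14,interpolation=3)
cv2.imwrite('pics/c1.png',a[:,:,::-1]);cv2.imwrite('pics/c2.png',b[:,:,::-1])
E
```

```text
[ 38.1 122.6  46.3  54.2 100.7] [292. 390.]
[247.4 265.7  38.2  52.  -37.4] [235. 303.]
[318.  160.5  37.2  50.3   1.4] [278. 276.]
[472.1 265.9  51.1  64.   -5.5] [239. 213.]
[442.4 -25.7  28.3 134.4  92. ] [355. 225.]
[480.6 371.4  50.5  64.3 -11.1] [198. 209.]
[487.7 140.5  51.1  64.2 -25.4] [288. 208.]
[684.1 344.8  55.9  60.   93.3] [213. 132.]
out -1 ((586.98779296875, 262.6669006347656), (76.17454528808594, 411.6651611328125), 2.8274824619293213)
out 0 ((578.6008911132812, 426.4228820800781), (61.47929763793945, 65.5020523071289), 3.7929704189300537)
out 0 ((582.4247436523438, 346.112548828125), (61.55732345581055, 67.2477035522461), 2.8343939781188965)
out 0 ((586.961181640625, 262.38946533203125), (61.60296630859375, 66.96221923828125), 2.723299741744995)
out 0 ((591.1870727539062, 180.686767578125), (61.667850494384766, 69.33906555175781), 2.1928048133850098)
out 0 ((595.7532958984375, 98.03695678710938), (61.72922897338867, 68.8936767578125), 1.6438770294189453)
mat ((528.7578735351562, 208.29232788085938), (232.01426696777344, 534.350830078125), 2.7820262908935547)
```

View pics/c1.png

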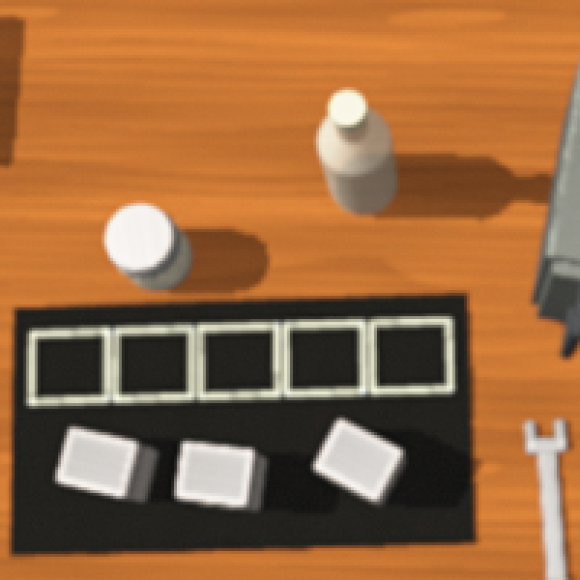

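View pics/c2.png

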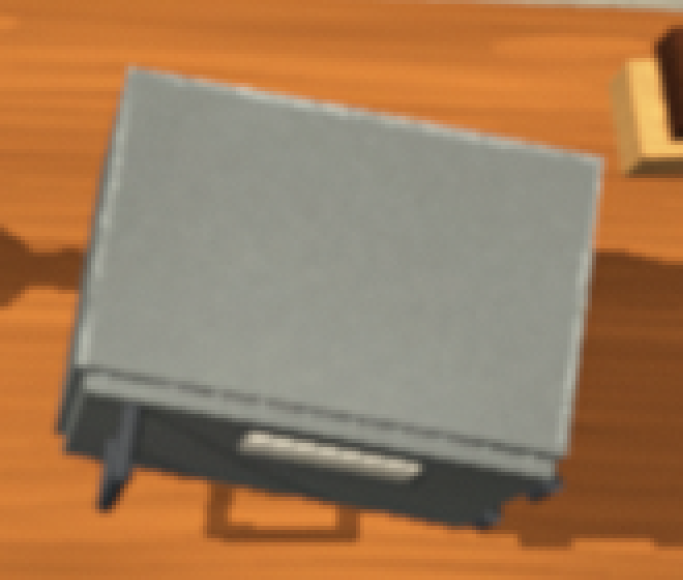

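The crops confirm three plain white tins and five outlines. They also show the cabinet roof corners and the handle bar near crop (118,455), which is full pixel (363,160). Next I compute the cabinet pose.

Run:
```python
from h import *
uv=np.array([(130,68),(603,157),(568,455),(78,368)])/4.14+[335,50]
P=onplane('top',uv,192)[:,:2];print(P.round(1))
for i in range(4):
    d=P[(i+1)%4]-P[i];print(np.linalg.norm(d).round(1),np.degrees(np.arctan2(d[1],d[0])).round(1))
# candidates: yaw from edges, origin from mean
import sys
y=P[3]-P[2]; y=y/np.linalg.norm(y); y2=P[0]-P[1]; y2/=np.linalg.norm(y2); y=y+y2; y/=np.linalg.norm(y); x=np.array([y[1],-y[0]])
C=P.mean(0);print('C',C,'yaw',np.arctan2(x[1],x[0]))
h=C-90*x-140*y
for off in(0,12):
  H=h+(240+5)*y-(40+off)*x
  print('hinge',h,'handle',H)
  pts=[[*H,z] for z in(85,178)]
  print(proj('top',pts))
print(onplane('top',[(363,150),(363,160)],178), onplane('top',[(284,87)],190),onplane('top',[(279,275),(237,302)],75))
```

```text
[[ 819.1  -44.3]
 [ 775.3 -319.6]
 [ 598.2 -291.8]
 [ 640.5  -15.5]]
278.8 -99.1
179.2 171.1
279.5 81.3
180.9 -9.1
C [ 708.29656297 -167.79571527] yaw -0.15494767230833897
hinge [ 597.76882245 -292.22890447] handle [596.05849582 -43.99096462]
[[361.08198588 167.18518347]
 [365.3614153  159.37241365]]
hinge [ 597.76882245 -292.22890447] handle [584.20226053 -42.13902383]
[[360.32571315 171.7326313 ]
 [364.53904798 164.35977476]]
[[618.24246033 -38.36254    178.        ]
 [594.44126837 -38.49671295 178.        ]] [[763.76573905 149.84175388 190.        ]] [[319.07201898 158.2680294   75.        ]
 [249.19354569 261.83733379  75.        ]]
```

Run:
```python
from h import *
im=cv2.imread('pics/top0.png')
y=np.array([0.1543,0.988]);x=np.array([y[1],-y[0]]);h=np.array([597.8,-292.2])
c=cv2.resize(im[130:180,345:405],None,fx=13,fy=11.6,interpolation=0)
def dot(X,col):
    for u,v in proj('top',X): cv2.circle(c,(int((u-345+.5)*13),int((v-130+.5)*11.6)),4,col,-1)
for off,col in((0,(0,0,255)),(12,(0,255,0))):
    H=h+240*y-(40+off)*x; D=h+240*y-off*x
    dot([[*H,z] for z in(85,130,178)]+[[*D,178],[*D,85]],col)
cv2.imwrite('pics/c3.png',c)
```

```text
(no output)
```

View pics/c3.png

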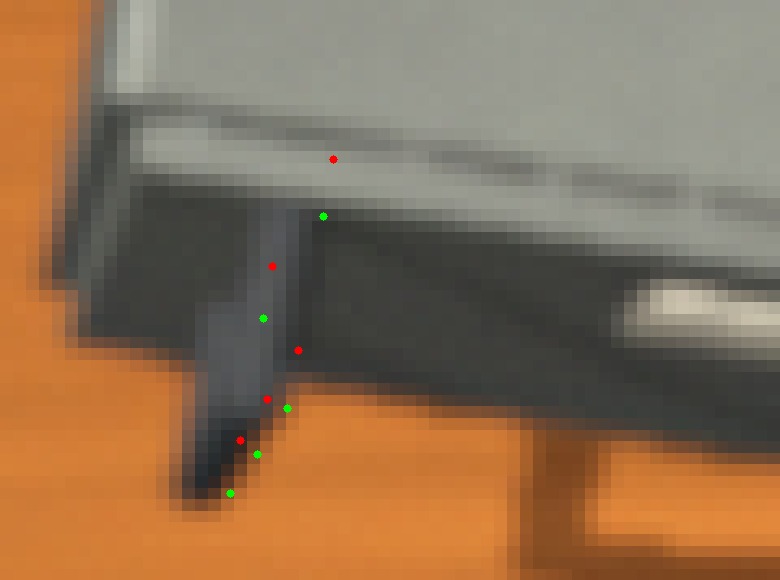

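The green points (door outside the front plane) fit, shifted by about 3 px along +y. The bar centre line runs through (245,395) to (200,490) in this crop, so the handle is at about (585,-41). The next script writes a row planner.

```bash
cat >> h.py <<'E'
def frame(p):  # tool down, tool y heading p (deg)
    p=np.radians(p); y=np.array([np.cos(p),np.sin(p),0]); z=np.array([0,0,-1.]); return R.from_matrix(np.c_[np.cross(y,z),y,z])
def plan(wps,w,pos=None,rot=None):
    """wps: (x,y,z,heading_deg,nrows); prints rows of rounded numbers"""
    import json
    s=monitor.read_state(); pos=np.array(s['position']) if pos is None else pos; rot=R.from_quat(s['ee_rot']) if rot is None else rot
    rows=[]
    for x,y,z,hd,n in wps:
        for k in range(n):
            f=1/(n-k); T=frame(hd)
            d=rot.inv().apply((np.array([x,y,z])-pos)*f).round(0 if n>3 else 1); r=((rot.inv()*T).as_rotvec()*f).round(3)
            r[abs(r)<.004]=0
            rows.append([[float(v) for v in d],[float(v) for v in r],w]); pos=pos+rot.apply(d); rot=rot*R.from_rotvec(r)
    for i in range(0,len(rows),8): print(json.dumps(rows[i:i+8]))
def st():
    s=monitor.read_state(); y=R.from_quat(s['ee_rot']).as_matrix()[:,1]
    print('t',round(s['clock'],1),'pos',s['position'].round(1),'hd',np.degrees(np.arctan2(y[1],y[0])).round(1),'F',s['contact_force'].round(1),'w',round(s['gripper_width'],1),'g',round(s['grasp_force'],1))
E
python3 - <<'E'
from h import *
plan([(585,-41,235,81,16)],50)
E
```

```text
[[[-32.0, 20.0, -0.0], [0.0, 0.0, 0.039], 50], [[-31.0, 22.0, -0.0], [0.0, 0.0, 0.039], 50], [[-30.0, 23.0, -0.0], [0.0, 0.0, 0.039], 50], [[-29.0, 24.0, -0.0], [0.0, 0.0, 0.039], 50], [[-28.0, 25.0, -0.0], [0.0, 0.0, 0.038], 50], [[-27.0, 26.0, -0.0], [0.0, 0.0, 0.039], 50], [[-26.0, 27.0, -0.0], [0.0, 0.0, 0.038], 50], [[-25.0, 28.0, -0.0], [0.0, 0.0, 0.039], 50]]
[[[-24.0, 29.0, -1.0], [0.0, 0.0, 0.038], 50], [[-23.0, 30.0, -0.0], [0.0, 0.0, 0.039], 50], [[-21.0, 31.0, -1.0], [0.0, 0.0, 0.038], 50], [[-20.0, 32.0, -0.0], [0.0, 0.0, 0.039], 50], [[-19.0, 33.0, -1.0], [0.0, 0.0, 0.038], 50], [[-18.0, 33.0, -0.0], [0.0, 0.0, 0.039], 50], [[-16.0, 34.0, -1.0], [0.0, 0.0, 0.038], 50], [[-15.0, 34.0, -0.0], [0.0, 0.0, 0.039], 50]]
```

send_rows(series=[[[-32, 20, 0], [0, 0, 0.039], 50], [[-31, 22, 0], [0, 0, 0.039], 50], [[-30, 23, 0], [0, 0, 0.039], 50], [[-29, 24, 0], [0, 0, 0.039], 50], [[-28, 25, 0], [0, 0, 0.038], 50], [[-27, 26, 0], [0, 0, 0.039], 50], [[-26, 27, 0], [0, 0, 0.038], 50], [[-25, 28, 0], [0, 0, 0.039], 50]])

```text
clock: 0.9
position: [432.6, -299.6, 231.0]
ee_rot: [-0.074, 0.997, 0.0, -0.0]
contact_force: [1.5, -0.6, 0.2]
gripper_width: 49.6
grasp_force: 0.0
```

send_rows(series=[[[-24, 29, -1], [0, 0, 0.038], 50], [[-23, 30, 0], [0, 0, 0.039], 50], [[-21, 31, -1], [0, 0, 0.038], 50], [[-20, 32, 0], [0, 0, 0.039], 50], [[-19, 33, -1], [0, 0, 0.038], 50], [[-18, 33, 0], [0, 0, 0.039], 50], [[-16, 34, -1], [0, 0, 0.038], 50], [[-15, 34, 0], [0, 0, 0.039], 50]])

```text
clock: 1.7
position: [585.0, -40.0, 235.0]
ee_rot: [0.079, 0.997, -0.0, -0.0]
contact_force: [0.1, -0.2, 0.4]
gripper_width: 50.0
grasp_force: 0.0
```

Run:
```python
from h import *
st(); plan([(585,-41,148,81,5)],50)
shot('top','top1.png')
```

```text
t 1.7 pos [585. -40. 235.] hd 80.9 F [ 0.1 -0.2  0.4] w 50.0 g 0.0
[[[-0.0, -0.0, 17.0], [0.0, 0.0, 0.0], 50], [[-0.0, -0.0, 18.0], [0.0, 0.0, 0.0], 50], [[-0.0, -0.0, 17.0], [0.0, 0.0, 0.0], 50], [[-0.0, -0.0, 18.0], [0.0, 0.0, 0.0], 50], [[-0.0, -1.0, 17.0], [0.0, 0.0, 0.0], 50]]
```

send_rows(series=[[[0, -1, 17], [0, 0, 0], 50], [[0, 0, 18], [0, 0, 0], 50], [[0, 0, 17], [0, 0, 0], 50], [[0, 0, 18], [0, 0, 0], 50], [[0, 0, 17], [0, 0, 0], 50], [[0, 0, 0], [0, 0, 0], 50]])

```text
clock: 2.35
position: [582.4, -42.8, 145.3]
ee_rot: [0.079, 0.997, -0.0, -0.003]
contact_force: [0.0, -0.5, -0.6]
gripper_width: 50.0
grasp_force: 0.0
```

Run:
```python
from h import *
st(); im=shot('top','top2.png'); c=cv2.resize(im[110:190,330:430],None,fx=7,fy=7,interpolation=3); cv2.imwrite('pics/c4.png',c[:,:,::-1])
```

```text
t 2.4 pos [582.4 -42.8 145.3] hd 81.0 F [ 0.  -0.5 -0.6] w 50.0 g 0.0
```

View pics/c4.png

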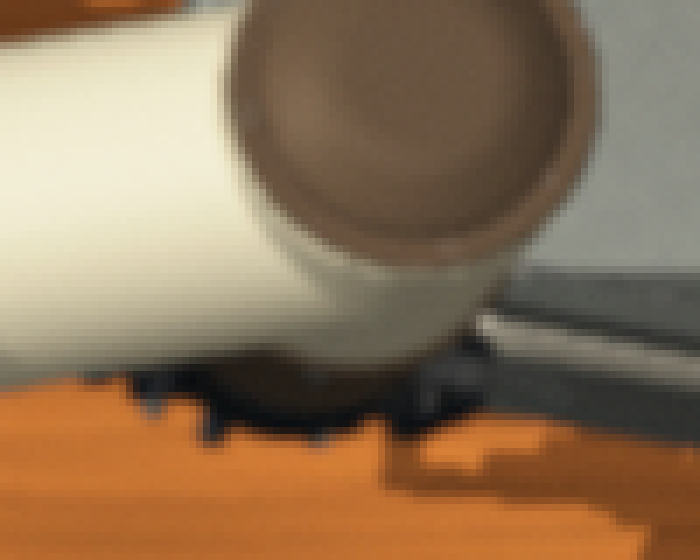

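The wrist hides the bar in this view, so I close the fingers and check the opening.

send_rows(series=[[[0, 0, 0], [0, 0, 0], 20], [[0, 0, 0], [0, 0, 0], 14], [[0, 0, 0], [0, 0, 0], 5], [[0, 0, 0], [0, 0, 0], 5], [[0, 0, 0], [0, 0, 0], 5]])

```text
clock: 2.9
position: [585.3, -41.5, 149.5]
ee_rot: [0.078, 0.997, 0.001, 0.001]
contact_force: [-0.8, 4.8, 3.4]
gripper_width: 10.7
grasp_force: 58.7
```

```bash
cat >> h.py <<'E'
def arc(P,da,n,w):
    s=monitor.read_state(); p=s['position'][:2]; y=R.from_quat(s['ee_rot']).as_matrix()[:,1]; hd=np.degrees(np.arctan2(y[1],y[0]))
    wps=[]
    for k in range(1,n+1):
        c=R.from_rotvec([0,0,da*k]).apply([*(p-P),0])[:2]+P
        wps.append((*c,149,hd+np.degrees(da*k),1))
    plan(wps,w)
E
python3 - <<'E'
from h import *
arc(np.array([595,-286]),.05,8,5)
E
```

```text
[[[11.9, -2.7, 0.5], [0.0, 0.0, -0.05], 5], [[12.0, -2.7, -0.0], [0.0, 0.0, -0.05], 5], [[11.9, -2.6, -0.1], [0.0, 0.0, -0.05], 5], [[11.9, -2.7, -0.0], [0.0, 0.0, -0.05], 5], [[12.0, -2.7, -0.0], [0.0, 0.0, -0.05], 5], [[11.9, -2.7, -0.1], [0.0, 0.0, -0.05], 5], [[12.0, -2.7, -0.0], [0.0, 0.0, -0.05], 5], [[11.9, -2.7, -0.1], [0.0, 0.0, -0.05], 5]]
```

send_rows(series=[[[6, -1.4, 0], [0, 0, -0.025], 5], [[12, -2.7, 0], [0, 0, -0.05], 5], [[12, -2.7, 0], [0, 0, -0.05], 5], [[12, -2.7, 0], [0, 0, -0.05], 5]])

```text
clock: 3.3
position: [543.1, -45.2, 149.6]
ee_rot: [-0.01, 1.0, 0.002, 0.002]
contact_force: [-0.9, 14.9, 3.9]
gripper_width: 10.2
grasp_force: 59.1
```

send_rows(series=[[[12, -2.2, 0], [0, 0, -0.05], 5], [[12, -2.2, 0], [0, 0, -0.05], 5], [[12, -2.4, 0], [0, 0, -0.05], 5], [[12, -2.4, 0], [0, 0, -0.05], 5], [[12, -2.4, 0], [0, 0, -0.05], 5], [[12, -2.4, 0], [0, 0, -0.05], 5]])

```text
clock: 3.9
position: [472.3, -69.4, 149.5]
ee_rot: [-0.16, 0.987, 0.002, 0.001]
contact_force: [-6.8, 15.7, 8.7]
gripper_width: 10.8
grasp_force: 59.7
```

send_rows(series=[[[12, -2.0, 0], [0, 0, -0.05], 5], [[12, -2.2, 0], [0, 0, -0.05], 5], [[12, -2.4, 0], [0, 0, -0.05], 5], [[12, -2.4, 0], [0, 0, -0.05], 5], [[12, -2.4, 0], [0, 0, -0.05], 5], [[12, -2.4, 0], [0, 0, -0.05], 5], [[12, -2.4, 0], [0, 0, -0.05], 5], [[12, -2.4, 0], [0, 0, -0.05], 5]])

```text
clock: 4.7
position: [395.3, -132.8, 149.4]
ee_rot: [-0.353, 0.936, 0.001, -0.001]
contact_force: [-8.8, 8.9, 12.2]
gripper_width: 10.6
grasp_force: 60.2
```

send_rows(series=[[[12, -2.4, 0], [0, 0, -0.05], 5], [[12, -2.4, 0], [0, 0, -0.05], 5], [[12, -2.4, 0], [0, 0, -0.05], 5], [[12, -2.4, 0], [0, 0, -0.05], 5], [[12, -2.4, 0], [0, 0, -0.05], 5], [[12, -2.4, 0], [0, 0, -0.05], 5], [[12, -2.4, 0], [0, 0, -0.05], 5], [[12, -2.4, 0], [0, 0, -0.05], 5]])

```text
clock: 5.5
position: [350.7, -220.0, 149.5]
ee_rot: [-0.532, 0.847, 0.001, -0.001]
contact_force: [-5.2, 4.7, 9.7]
gripper_width: 10.7
grasp_force: 59.8
```

Run:
```python
from h import *
st(); print(monitor.read_state()['joints'].round(2))
```

```text
t 5.5 pos [ 350.7 -220.   149.5] hd 154.3 F [-5.2  4.7  9.7] w 10.7 g 59.8
[-0.16  0.11 -0.6   0.   -0.86 -0.29]
```

send_rows(series=[[[12, -2.4, 0], [0, 0, -0.05], 5], [[12, -2.4, 0], [0, 0, -0.05], 5], [[12, -2.4, 0], [0, 0, -0.05], 5], [[12, -2.4, 0], [0, 0, -0.05], 5], [[12, -2.4, 0], [0, 0, -0.05], 5], [[12, -2.4, 0], [0, 0, -0.05], 5], [[12, -2.4, 0], [0, 0, -0.05], 5], [[0, 0, 0], [0, 0, 0], 5]])

```text
clock: 6.3
position: [342.9, -305.9, 149.5]
ee_rot: [-0.67, 0.742, -0.0, -0.001]
contact_force: [-2.8, 1.3, 6.9]
gripper_width: 10.3
grasp_force: 59.9
```

send_rows(series=[[[0, 0, 0], [0, 0, 0], 22], [[0, 0, 0], [0, 0, 0], 40], [[0, 0, 0], [0, 0, 0], 40], [[0, 0, -20], [0, 0, 0], 40], [[0, 0, -30], [0, 0, 0], 40], [[0, 0, -40], [0, 0, 0], 40], [[40, 0, -20], [0, 0, 0], 40], [[50, 0, 0], [0, 0, 0], 40]])

```text
clock: 7.1
position: [336.6, -395.1, 263.1]
ee_rot: [-0.672, 0.741, -0.005, 0.001]
contact_force: [0.7, -0.4, -0.7]
gripper_width: 40.0
grasp_force: 0.0
```

Run:
```python
from h import *
st(); print(monitor.read_state()['joints'].round(2))
shot('top','top3.png');shot('scene','scene3.png')
```

```text
t 7.1 pos [ 336.6 -395.1  263.1] hd 174.4 F [ 0.7 -0.4 -0.7] w 40.0 g 0.0
[-0.55  0.18 -0.2   0.   -1.18  0.45]
```

View pics/top3.png

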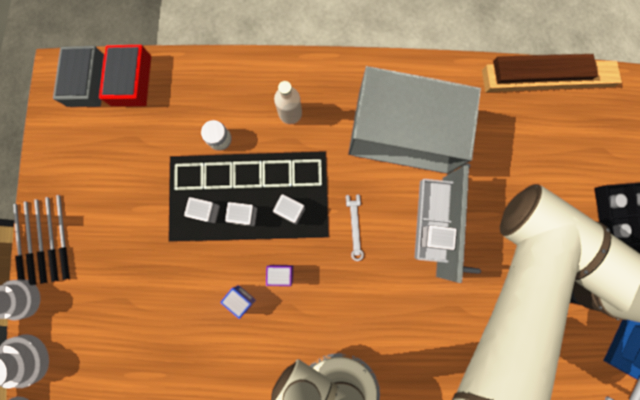

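The door is wide open (about 1.63 rad). Only one rack tin is present, in the outer bay, its top at (441,238). The three mat tins have not moved.

Run:
```python
from look import *
im=cv2.imread('pics/top3.png')[:,:,::-1].copy()
for r in tins(im,172):
    if r[1]<0: print(np.round(r[:5],1),r[5].round(0))
for r in tins(im): 
    if 400<r[0]<560: print(np.round(r[:5],1),r[5].round(0))
g=im[222:252,424:460].mean(2).astype(int); print(g[::3,::2])
c=cv2.resize(im[170:285,405:485],None,fx=5,fy=5,interpolation=0);cv2.imwrite('pics/c5.png',c[:,:,::-1])
```

```text
[ 334.5 -665.6   98.4  126.1  -31.2] [619. 276.]
[438.1 -17.5  25.6 121.8  92. ] [355. 225.]
[472.2 265.9  51.1  64.   -5.7] [239. 213.]
[442.4 -25.7  28.3 134.4  92. ] [355. 225.]
[480.6 371.4  50.5  64.3 -11.1] [198. 209.]
[487.7 140.6  50.5  65.  -27. ] [288. 208.]
[[124 125 154 196 193 186 189 190 182 176 165 166 152 148 102  98  97  98]
 [127 136 153 203 202 206 208 198 199 203 209 202 141  95  96  98  99  99]
 [189 176 175 241 228 223 227 228 233 235 233 228 221 218 194 178 119  98]
 [189 173 197 239 216 209 209 209 208 207 209 206 207 207 209 228 147  96]
 [190 173 214 241 212 208 208 208 206 206 204 205 202 201 201 222 128  98]
 [188 163 221 240 207 207 206 204 205 204 202 203 202 203 205 229  99 100]
 [188 159 228 236 208 206 205 205 204 203 203 202 202 202 206 225 102 101]
 [188 168 239 232 212 211 211 209 207 206 204 203 204 201 209 213  94 103]
 [165 147 212 223 223 231 235 234 232 228 226 223 220 214 219 199  89 109]
 [128 163 203 201 197 193 189 181 174 176 180 162 159 180 195 127  93 115]]
```

View pics/c5.png

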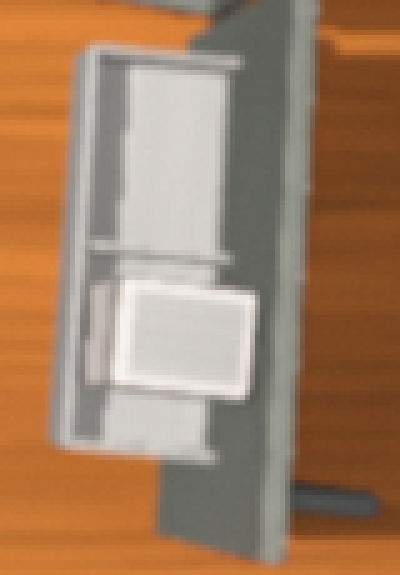

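The crop shows the tin top with corners at about (120,280), (258,292), (247,398) and (110,385). It is clear of the divider and the lips.

Run:
```python
from h import *
uv=np.array([(120,280),(258,292),(247,398),(111,386)])/5+[404.5,169.5]
P=onplane('top',uv,172)[:,:2]; C=P.mean(0)
d=P[1]-P[0]+P[2]-P[3]; e=P[0]-P[3]+P[1]-P[2]
print(P.round(1),C.round(1),np.linalg.norm(d)/2,np.linalg.norm(e)/2,np.degrees(np.arctan2(d[1],d[0])),np.degrees(np.arctan2(e[1],e[0])))
hd=175
plan([(C[0],C[1]+0,265,hd,5)],85)
```

```text
[[ 445.5 -192.2]
 [ 441.  -257.2]
 [ 392.  -251.4]
 [ 396.7 -187.7]] [ 418.8 -222.1] 64.55112052064396 49.143015116641294 -94.04987920926804 -6.015859672088131
[[[-37.0, -13.0, -1.0], [0.0, 0.0, -0.004], 85], [[-37.0, -13.0, -1.0], [0.0, 0.0, -0.004], 85], [[-36.0, -13.0, -2.0], [0.0, 0.0, -0.004], 85], [[-37.0, -14.0, -1.0], [0.0, 0.0, -0.004], 85], [[-36.0, -14.0, -2.0], [0.0, 0.0, -0.004], 85]]
```

send_rows(series=[[[-37, -13, 0], [0, 0, -0.004], 80], [[-37, -13, 0], [0, 0, -0.004], 80], [[-36, -13, 0], [0, 0, -0.004], 80], [[-37, -14, 0], [0, 0, 0], 80], [[-36, -14, 0], [0, 0, 0], 80], [[0, 0, 0], [0, 0, 0], 80]])

```text
clock: 7.8
position: [420.1, -214.9, 258.2]
ee_rot: [-0.676, 0.737, 0.0, 0.0]
contact_force: [-0.7, -0.9, 0.5]
gripper_width: 79.8
grasp_force: 0.0
```

Run:
```python
from h import *
st(); plan([(418.8,-222.1,138,174.7,5)],80)
```

```text
t 7.8 pos [ 420.1 -214.9  258.2] hd 175.1 F [-0.7 -0.9  0.5] w 79.8 g 0.0
[[[1.0, 0.0, 24.0], [0.0, 0.0, 0.0], 80], [[2.0, 0.0, 24.0], [0.0, 0.0, 0.0], 80], [[1.0, 0.0, 24.0], [0.0, 0.0, 0.0], 80], [[2.0, 0.0, 24.0], [0.0, 0.0, 0.004], 80], [[1.0, 1.0, 24.0], [0.0, 0.0, 0.0], 80]]
```

send_rows(series=[[[3, 0, 10], [0, 0, 0], 80], [[4, 1, 20], [0, 0, 0], 80], [[0, 0, 30], [0, 0, 0], 80], [[0, 0, 30], [0, 0, 0.004], 80], [[0, 0, 20], [0, 0, 0], 80], [[0, 0, 10], [0, 0, 0], 80], [[0, 0, 0], [0, 0, 0], 70], [[0, 0, 0], [0, 0, 0], 70]])

```text
clock: 8.6
position: [417.3, -225.7, 138.8]
ee_rot: [-0.673, 0.74, -0.0, 0.0]
contact_force: [0.4, 0.2, -1.4]
gripper_width: 70.3
grasp_force: 0.0
```

Run:
```python
from h import *
st()
```

```text
t 8.6 pos [ 417.3 -225.7  138.8] hd 174.5 F [ 0.4  0.2 -1.4] w 70.3 g 0.0
```

send_rows(series=[[[-3.5, -1.5, 0], [0, 0, 0], 66], [[0, 0, 0], [0, 0, 0], 60], [[0, 0, 0], [0, 0, 0], 54], [[0, 0, 0], [0, 0, 0], 44], [[0, 0, 0], [0, 0, 0], 44], [[0, 0, 0], [0, 0, 0], 44]])

```text
clock: 9.2
position: [419.1, -221.8, 139.1]
ee_rot: [-0.673, 0.74, -0.0, 0.0]
contact_force: [-1.2, 2.0, 6.1]
gripper_width: 49.4
grasp_force: 63.0
```

Run:
```python
from h import *
st()
```

```text
t 9.2 pos [ 419.1 -221.8  139.1] hd 174.6 F [-1.2  2.   6.1] w 49.4 g 63.0
```

send_rows(series=[[[0, 0, -10], [0, 0, 0], 44], [[0, 0, -20], [0, 0, 0], 44], [[0, 0, -30], [0, 0, 0], 44], [[0, 0, -30], [0, 0, 0], 44], [[0, 0, -15], [0, 0, 0], 44], [[0, 0, 0], [0, 0, 0], 44]])

```text
clock: 9.8
position: [420.0, -222.0, 245.6]
ee_rot: [-0.673, 0.74, -0.002, 0.002]
contact_force: [-0.4, -0.4, -2.9]
gripper_width: 49.1
grasp_force: 62.8
```

Run:
```python
from h import *
st(); plan([(595.5,98.9,230,183,12)],44)
```

```text
t 9.8 pos [ 420.  -222.   245.6] hd 174.6 F [-0.4 -0.4 -2.9] w 49.1 g 62.8
[[[-28.0, -12.0, 1.0], [0.0, 0.0, -0.012], 44], [[-28.0, -12.0, 1.0], [0.0, 0.0, -0.012], 44], [[-28.0, -13.0, 1.0], [0.0, 0.0, -0.012], 44], [[-28.0, -13.0, 1.0], [0.0, 0.0, -0.012], 44], [[-27.0, -13.0, 2.0], [0.0, 0.0, -0.012], 44], [[-27.0, -14.0, 1.0], [0.0, 0.0, -0.012], 44], [[-27.0, -14.0, 2.0], [0.0, 0.0, -0.013], 44], [[-27.0, -14.0, 1.0], [0.0, 0.0, -0.012], 44]]
[[[-27.0, -15.0, 2.0], [0.0, 0.0, -0.013], 44], [[-26.0, -15.0, 1.0], [0.0, 0.0, -0.012], 44], [[-26.0, -15.0, 2.0], [0.0, 0.0, -0.013], 44], [[-26.0, -16.0, 1.0], [-0.005, 0.0, -0.012], 44]]
```

send_rows(series=[[[-28, -12, 1], [0, 0, -0.012], 44], [[-28, -12, 1], [0, 0, -0.012], 44], [[-28, -13, 1], [0, 0, -0.012], 44], [[-28, -13, 1], [0, 0, -0.012], 44], [[-27, -13, 2], [0, 0, -0.012], 44], [[-27, -14, 1], [0, 0, -0.012], 44], [[-27, -14, 2], [0, 0, -0.013], 44], [[-27, -14, 1], [0, 0, -0.012], 44]])

```text
clock: 10.6
position: [534.7, -6.4, 231.1]
ee_rot: [0.708, -0.706, -0.001, 0.001]
contact_force: [1.2, 0.3, -2.8]
gripper_width: 49.4
grasp_force: 62.9
```

send_rows(series=[[[-27, -15, 2], [0, 0, -0.013], 44], [[-26, -15, 1], [0, 0, -0.012], 44], [[-26, -15, 2], [0, 0, -0.013], 44], [[-26, -16, 1], [0, 0, -0.012], 44], [[0, 0, 0], [0, 0, 0], 44], [[0, 0, 0], [0, 0, 0], 44]])

```text
clock: 11.2
position: [593.3, 99.1, 224.9]
ee_rot: [0.725, -0.688, -0.001, 0.002]
contact_force: [-0.8, 0.2, -3.1]
gripper_width: 49.2
grasp_force: 63.0
```

Run:
```python
from h import *
st(); plan([(595.5,98.9,60,183,7)],44)
```

```text
t 11.2 pos [593.3  99.1 224.9] hd -177.0 F [-0.8  0.2 -3.1] w 49.2 g 63.0
[[[0.0, -0.0, 24.0], [0.0, 0.0, 0.0], 44], [[0.0, -0.0, 23.0], [0.0, 0.0, 0.0], 44], [[0.0, -1.0, 24.0], [0.0, 0.0, 0.0], 44], [[0.0, -0.0, 23.0], [0.0, 0.0, 0.0], 44], [[0.0, -1.0, 24.0], [0.0, 0.0, 0.0], 44], [[0.0, -0.0, 23.0], [0.0, 0.0, 0.0], 44], [[0.0, -1.0, 24.0], [0.004, 0.0, 0.0], 44]]
```

send_rows(series=[[[0, -1, 20], [0, 0, 0], 44], [[0, 0, 30], [0, 0, 0], 44], [[0, -1, 40], [0, 0, 0], 44], [[0, 0, 35], [0, 0, 0], 44], [[0, 0, 25], [0, 0, 0], 44], [[0, 0, 15], [0, 0, 0], 44], [[0, 0, 0], [0, 0, 0], 44], [[0, 0, 0], [0, 0, 0], 44]])

```text
clock: 12.0
position: [596.1, 98.1, 62.5]
ee_rot: [0.725, -0.689, 0.0, 0.0]
contact_force: [0.2, 0.1, -2.6]
gripper_width: 49.3
grasp_force: 62.8
```

Run:
```python
from h import *
st();plan([(595.5,98.9,47,183,1)],44)
```

```text
t 12.0 pos [596.1  98.1  62.5] hd -177.1 F [ 0.2  0.1 -2.6] w 49.3 g 62.8
[[[-0.9, 0.6, 15.5], [0.0, 0.0, 0.0], 44]]
```

send_rows(series=[[[-0.8, 0.6, 8], [0, 0, 0], 44], [[0, 0, 6], [0, 0, 0], 44], [[0, 0, 2], [0, 0, 0], 44], [[0, 0, 0.5], [0, 0, 0], 44], [[0, 0, 0.5], [0, 0, 0], 44], [[0, 0, 0], [0, 0, 0], 44]])

```text
clock: 12.6
position: [595.7, 99.7, 45.5]
ee_rot: [0.725, -0.688, 0.0, -0.0]
contact_force: [-0.2, -0.6, -1.2]
gripper_width: 49.2
grasp_force: 62.9
```

send_rows(series=[[[0, 0, 0.5], [0, 0, 0], 44], [[0, 0, 0], [0, 0, 0], 52], [[0, 0, 0], [0, 0, 0], 60], [[0, 0, 0], [0, 0, 0], 68], [[0, 0, -20], [0, 0, 0], 68], [[0, 0, -40], [0, 0, 0], 68], [[0, 0, -45], [0, 0, 0], 68], [[-30, 20, -30], [0, 0, 0], 80]])

```text
clock: 13.4
position: [576.6, 127.3, 183.2]
ee_rot: [0.724, -0.69, 0.002, -0.002]
contact_force: [0.6, 1.0, 0.5]
gripper_width: 79.4
grasp_force: 0.0
```

```bash
cat > meas.py <<'E'
from look import *
import sys
st(); im=shot('top',sys.argv[1])
for r in tins(im):
    if 400<r[0]<640 and r[1]>50: print(np.round(r[:5],1),r[5].round(0))
s=[(586.99-4.28*k,262.7+81.9*k) for k in range(2,-3,-1)]
print(np.round(s,1).tolist())
E
python3 meas.py top4.png
```

```text
t 13.4 pos [576.6 127.3 183.2] hd -177.2 F [0.6 1.  0.5] w 79.4 g 0.0
[472.1 265.9  50.8  63.3  -5.9] [240. 213.]
[487.2 140.7  50.   64.  -25.4] [288. 208.]
[595.1  91.9  47.1  51.4   1.2] [309. 168.]
[[578.4, 426.5], [582.7, 344.6], [587.0, 262.7], [591.3, 180.8], [595.6, 98.9]]
```

Run:
```python
from h import *
plan([(487.5,140.6,180,153.5,5)],80)
```

```text
[[[-3.0, 17.0, 1.0], [0.0, 0.0, 0.103], 80], [[-1.0, 18.0, 2.0], [0.0, 0.0, 0.103], 80], [[1.0, 18.0, 1.0], [0.0, 0.0, 0.103], 80], [[3.0, 17.0, 2.0], [-0.005, 0.004, 0.104], 80], [[5.0, 17.0, 1.0], [-0.004, 0.005, 0.103], 80]]
```

send_rows(series=[[[-3, 17, 1], [0, 0, 0.103], 80], [[-1, 18, 2], [0, 0, 0.103], 80], [[1, 18, 1], [0, 0, 0.103], 80], [[3, 17, 2], [0, 0, 0.104], 80], [[5, 17, 1], [0, 0, 0.103], 80], [[0, 0, 20], [0, 0, 0], 80], [[0, 0, 0], [0, 0, 0], 80], [[0, 0, 0], [0, 0, 0], 80]])

```text
clock: 14.25
position: [486.4, 137.1, 153.0]
ee_rot: [-0.526, 0.851, -0.0, -0.0]
contact_force: [0.5, 0.1, 0.4]
gripper_width: 80.2
grasp_force: 0.0
```

Run:
```python
from h import *
st(); plan([(487.5,140.6,43,153.5,5)],76)
im=shot('top','top5.png')
```

```text
t 14.2 pos [486.4 137.1 153. ] hd 153.4 F [0.5 0.1 0.4] w 80.2 g 0.0
[[[-1.0, 0.0, 22.0], [0.0, 0.0, 0.0], 76], [[-1.0, 0.0, 22.0], [0.0, 0.0, 0.0], 76], [[-1.0, 0.0, 22.0], [0.0, 0.0, 0.0], 76], [[-0.0, 0.0, 22.0], [0.0, 0.0, 0.0], 76], [[-1.0, 1.0, 22.0], [0.0, 0.0, 0.0], 76]]
```

send_rows(series=[[[-2, 0, 20], [0, 0, 0], 76], [[-2, 0, 30], [0, 0, 0], 76], [[0, 0, 30], [0, 0, 0], 76], [[0, 0, 20], [0, 0, 0], 76], [[0, 1, 8], [0, 0, 0], 76], [[0, 0, 0], [0, 0, 0], 76], [[0, 0, 0], [0, 0, 0], 76]])

```text
clock: 15.0
position: [488.1, 141.6, 45.9]
ee_rot: [-0.526, 0.851, -0.0, 0.001]
contact_force: [-0.0, -0.7, -0.1]
gripper_width: 75.9
grasp_force: 0.0
```

Run:
```python
from h import *
st(); plan([(487.5,140.6,45,153.5,1)],76)
```

```text
t 15.0 pos [488.1 141.6  45.9] hd 153.4 F [-0.  -0.7 -0.1] w 75.9 g 0.0
[[[1.2, 0.1, 0.8], [0.0, 0.0, 0.0], 76]]
```

send_rows(series=[[[1.2, 0, 0.5], [0, 0, 0], 66], [[0, 0, 0], [0, 0, 0], 58], [[0, 0, 0], [0, 0, 0], 50], [[0, 0, 0], [0, 0, 0], 44], [[0, 0, 0], [0, 0, 0], 44], [[0, 0, -10], [0, 0, 0], 44], [[0, 0, -25], [0, 0, 0], 44], [[0, 0, -25], [0, 0, 0], 44]])

```text
clock: 15.8
position: [485.5, 139.6, 104.5]
ee_rot: [-0.525, 0.851, 0.0, -0.001]
contact_force: [0.1, 0.1, -2.7]
gripper_width: 49.0
grasp_force: 62.6
```

send_rows(series=[[[0, 0, -30], [0, 0, 0], 44], [[0, 0, -20], [0, 0, 0], 44], [[0, 0, 0], [0, 0, 0], 44]])

```text
clock: 16.1
position: [487.8, 141.0, 157.2]
ee_rot: [-0.526, 0.851, 0.0, 0.003]
contact_force: [-0.1, -0.2, -3.3]
gripper_width: 49.1
grasp_force: 62.8
```

Run:
```python
from h import *
st(); plan([(591.3,180.8,155,183,6)],44)
```

```text
t 16.1 pos [487.8 141.  157.2] hd 153.4 F [-0.1 -0.2 -3.3] w 49.1 g 62.8
[[[-14.0, -12.0, 0.0], [0.0, 0.0, -0.086], 44], [[-12.0, -14.0, 1.0], [0.0, 0.0, -0.086], 44], [[-11.0, -15.0, 0.0], [0.0, 0.0, -0.086], 44], [[-10.0, -15.0, 1.0], [0.0, 0.0, -0.086], 44], [[-9.0, -16.0, 0.0], [0.0, 0.0, -0.086], 44], [[-7.0, -18.0, 1.0], [-0.006, 0.0, -0.086], 44]]
```

send_rows(series=[[[-14, -12, 0], [0, 0, -0.086], 44], [[-12, -14, 1], [0, 0, -0.086], 44], [[-11, -15, 0], [0, 0, -0.086], 44], [[-10, -15, 1], [0, 0, -0.086], 44], [[-9, -16, 0], [0, 0, -0.086], 44], [[-7, -18, 1], [0, 0, -0.086], 44], [[0, 0, 0], [0, 0, 0], 44], [[0, 0, 0], [0, 0, 0], 44]])

```text
clock: 16.9
position: [589.2, 179.1, 149.0]
ee_rot: [0.725, -0.689, -0.001, 0.002]
contact_force: [-0.8, -0.1, -2.1]
gripper_width: 49.4
grasp_force: 62.9
```

Run:
```python
from h import *
st(); plan([(591.3,180.8,60,183,1)],44)
```

```text
t 16.9 pos [589.2 179.1 149. ] hd -177.1 F [-0.8 -0.1 -2.1] w 49.4 g 62.9
[[[-1.7, -2.6, 89.0], [0.004, 0.0, 0.0], 44]]
```

send_rows(series=[[[-1, -1, 20], [0, 0, 0], 44], [[0, -1, 30], [0, 0, 0], 44], [[0, 0, 25], [0, 0, 0], 44], [[0, 0, 12], [0, 0, 0], 44], [[0, 0, 0], [0, 0, 0], 44], [[0, 0, 0], [0, 0, 0], 44], [[0, 0, 0], [0, 0, 0], 44]])

```text
clock: 17.6
position: [593.3, 181.1, 66.0]
ee_rot: [0.725, -0.688, 0.001, -0.001]
contact_force: [-1.0, -1.2, -1.9]
gripper_width: 49.2
grasp_force: 62.9
```

Run:
```python
from h import *
st(); plan([(591.3,180.8,46,183,1)],44)
```

```text
t 17.6 pos [593.3 181.1  66. ] hd -177.0 F [-1.  -1.2 -1.9] w 49.2 g 62.9
[[[0.2, 2.1, 20.0], [0.0, 0.0, 0.0], 44]]
```

send_rows(series=[[[0, 1, 6], [0, 0, 0], 44], [[0, 0, 6], [0, 0, 0], 44], [[0, 0, 4], [0, 0, 0], 44], [[0, 0, 0], [0, 0, 0], 44], [[0, 0, 0], [0, 0, 0], 44], [[0, 0, 0], [0, 0, 0], 44]])

```text
clock: 18.2
position: [591.6, 180.6, 48.4]
ee_rot: [0.725, -0.688, 0.0, -0.0]
contact_force: [-0.2, -0.0, -2.6]
gripper_width: 49.0
grasp_force: 62.9
```

Run:
```python
from h import *
st(); plan([(591.3,180.8,45,183,1)],44)
```

```text
t 18.2 pos [591.6 180.6  48.4] hd -177.0 F [-0.2 -0.  -2.6] w 49.0 g 62.9
[[[-0.2, 0.3, 3.4], [0.0, 0.0, 0.0], 44]]
```

send_rows(series=[[[0, 0, 2], [0, 0, 0], 44], [[0, 0, 1], [0, 0, 0], 44], [[0, 0, 0.5], [0, 0, 0], 44], [[0, 0, 0], [0, 0, 0], 44], [[0, 0, 0], [0, 0, 0], 44]])

```text
clock: 18.7
position: [591.5, 180.6, 45.5]
ee_rot: [0.725, -0.688, 0.0, -0.0]
contact_force: [-1.1, 0.8, 3.2]
gripper_width: 49.0
grasp_force: 63.7
```

send_rows(series=[[[0, 0, 0], [0, 0, 0], 52], [[0, 0, 0], [0, 0, 0], 60], [[0, 0, 0], [0, 0, 0], 68], [[0, 0, -20], [0, 0, 0], 68], [[0, 0, -40], [0, 0, 0], 68], [[0, 0, -45], [0, 0, 0], 68], [[40, 20, -20], [0, 0, 0], 80], [[45, 20, 0], [0, 0, 0], 80]])

```text
clock: 19.5
position: [558.1, 94.6, 173.7]
ee_rot: [0.726, -0.687, 0.002, -0.004]
contact_force: [0.2, -1.1, -0.7]
gripper_width: 80.1
grasp_force: 0.0
```

send_rows(series=[[[48, 10, 0], [0, 0, 0], 80], [[48, 10, 0], [0, 0, 0], 80], [[48, 10, 0], [0, 0, 0], 80], [[48, 10, 0], [0, 0, 0], 80], [[0, 0, 0], [0, 0, 0], 80]])

```text
clock: 20.0
position: [524.4, -104.7, 169.7]
ee_rot: [0.723, -0.691, -0.0, 0.0]
contact_force: [-0.9, 0.2, -0.6]
gripper_width: 79.8
grasp_force: 0.0
```

```bash
python3 meas.py top6.png
```

```text
t 20.0 pos [ 524.4 -104.7  169.7] hd -177.4 F [-0.9  0.2 -0.6] w 79.8 g 0.0
[459.7 288.1  49.8  63.7 -10.3] [230. 218.]
[480.8 371.5  49.9  63.1 -11.6] [198. 209.]
[591.8 190.   49.8  56.9   1.1] [270. 168.]
[[578.4, 426.5], [582.7, 344.6], [587.0, 262.7], [591.3, 180.8], [595.6, 98.9]]
```

View pics/top6.png

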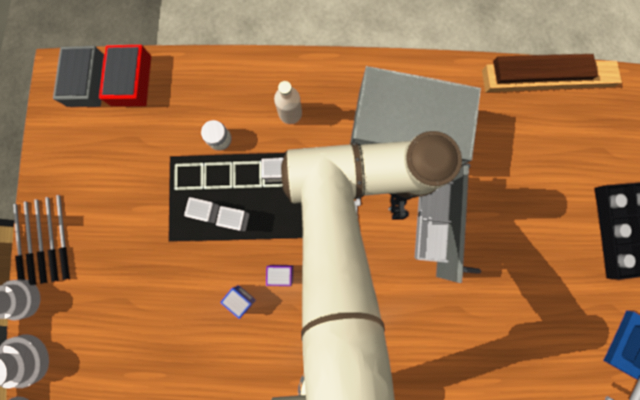

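The middle tin has been knocked to (459.7, 288.1), px (230,218). The placed tins stay partly hidden by the arm. I take the knocked tin next.

Run:
```python
from h import *
st(); plan([(459.7,288.1,170,169.7,10)],78)
```

```text
t 20.1 pos [ 525.2 -102.8  169.8] hd -177.3 F [ 0.9  0.4 -0.4] w 79.6 g 0.0
[[[-39.0, 5.0, -0.0], [0.0, 0.0, 0.023], 78], [[-39.0, 6.0, -0.0], [0.0, 0.0, 0.023], 78], [[-39.0, 6.0, -0.0], [0.0, 0.0, 0.023], 78], [[-39.0, 7.0, -0.0], [0.0, 0.0, 0.023], 78], [[-39.0, 8.0, -0.0], [0.0, 0.0, 0.022], 78], [[-39.0, 9.0, -0.0], [0.0, 0.0, 0.023], 78], [[-38.0, 10.0, -0.0], [0.0, 0.0, 0.022], 78], [[-38.0, 11.0, -0.0], [0.0, 0.0, 0.023], 78]]
[[[-38.0, 12.0, -0.0], [0.0, 0.0, 0.022], 78], [[-38.0, 13.0, -0.0], [0.0, 0.0, 0.023], 78]]
```

send_rows(series=[[[-39, 5, 0], [0, 0, 0.023], 78], [[-39, 6, 0], [0, 0, 0.023], 78], [[-39, 6, 0], [0, 0, 0.023], 78], [[-39, 7, 0], [0, 0, 0.023], 78], [[-39, 8, 0], [0, 0, 0.022], 78], [[-39, 9, 0], [0, 0, 0.023], 78], [[-38, 10, 0], [0, 0, 0.022], 78], [[-38, 11, 0], [0, 0, 0.023], 78]])

```text
clock: 20.85
position: [471.7, 214.7, 169.9]
ee_rot: [-0.66, 0.751, 0.0, 0.0]
contact_force: [0.3, 0.2, -0.6]
gripper_width: 78.1
grasp_force: 0.0
```

send_rows(series=[[[-38, 12, 0], [0, 0, 0.022], 78], [[-38, 13, 0], [0, 0, 0.023], 78], [[0, 0, 20], [0, 0, 0], 78], [[0, 0, 30], [0, 0, 0], 78], [[0, 0, 10], [0, 0, 0], 78], [[0, 0, 0], [0, 0, 0], 78], [[0, 0, 0], [0, 0, 0], 78], [[0, 0, 0], [0, 0, 0], 78]])

```text
clock: 21.65
position: [459.3, 291.2, 111.3]
ee_rot: [-0.643, 0.766, 0.0, 0.001]
contact_force: [-0.2, 0.1, 0.1]
gripper_width: 77.9
grasp_force: 0.0
```

```bash
python3 meas.py top7.png
python3 - <<'E'
from h import *
plan([(459.7,288.1,46,169.7,1)],78)
E
```

```text
t 21.6 pos [459.3 291.2 111.3] hd 170.0 F [-0.2  0.1  0.1] w 77.9 g 0.0
[414.7 504.5  67.1  92.9  49.1] [146. 233.]
[457.5 275.6  39.   50.8  79.4] [235. 219.]
[594.9  98.4  47.1  64.5   1.2] [305. 167.]
[591.9 183.3  49.8  70.2   1.1] [272. 168.]
[[578.4, 426.5], [582.7, 344.6], [587.0, 262.7], [591.3, 180.8], [595.6, 98.9]]
[[[3.0, -0.9, 65.2], [0.0, 0.0, 0.005], 78]]
```

send_rows(series=[[[2, -1, 15], [0, 0, 0], 78], [[0, 0, 20], [0, 0, 0], 76], [[0, 0, 20], [0, 0, 0], 76], [[0, 0, 10], [0, 0, 0], 76], [[0, 0, 0], [0, 0, 0], 76], [[0, 0, 0], [0, 0, 0], 76], [[0, 0, 0], [0, 0, 0], 70]])

```text
clock: 22.4
position: [459.8, 289.1, 46.0]
ee_rot: [-0.643, 0.766, 0.0, 0.001]
contact_force: [-0.4, 0.7, 0.4]
gripper_width: 70.0
grasp_force: 0.0
```

Run:
```python
from h import *
st();plan([(459.7,288.1,45,169.7,1)],78)
```

```text
t 22.4 pos [459.8 289.1  46. ] hd 170.0 F [-0.4  0.7  0.4] w 70.0 g 0.0
[[[1.0, -0.0, 1.0], [0.0, 0.0, 0.005], 78]]
```

send_rows(series=[[[1, 0, 1], [0, 0, 0.005], 64], [[0, 0, 0], [0, 0, 0], 56], [[0, 0, 0], [0, 0, 0], 50], [[0, 0, 0], [0, 0, 0], 44], [[0, 0, 0], [0, 0, 0], 44], [[0, 0, -10], [0, 0, 0], 44], [[0, 0, -25], [0, 0, 0], 44], [[0, 0, -25], [0, 0, 0], 44]])

```text
clock: 23.2
position: [457.9, 286.7, 103.5]
ee_rot: [-0.641, 0.768, 0.0, -0.002]
contact_force: [0.5, 0.5, -3.1]
gripper_width: 49.0
grasp_force: 62.6
```

send_rows(series=[[[0, 0, -30], [0, 0, 0], 44], [[0, 0, -20], [0, 0, 0], 44], [[0, 0, 0], [0, 0, 0], 44], [[0, 0, 0], [0, 0, 0], 44], [[0, 0, 0], [0, 0, 0], 44]])

```text
clock: 23.7
position: [457.8, 286.5, 151.9]
ee_rot: [-0.64, 0.768, 0.0, -0.002]
contact_force: [-0.2, -0.2, -2.6]
gripper_width: 49.2
grasp_force: 62.7
```

Run:
```python
from h import *
st(); plan([(587,262.7,155,183,6)],44)
```

```text
t 23.7 pos [457.8 286.5 151.9] hd 169.7 F [-0.2 -0.2 -2.6] w 49.2 g 62.7
[[[0.0, -22.0, -1.0], [0.0, 0.0, -0.039], 44], [[1.0, -22.0, -0.0], [0.0, 0.0, -0.039], 44], [[2.0, -22.0, -1.0], [0.0, 0.0, -0.039], 44], [[2.0, -22.0, -0.0], [0.0, 0.0, -0.039], 44], [[4.0, -21.0, -1.0], [0.0, 0.0, -0.038], 44], [[4.0, -21.0, -0.0], [0.0, 0.0, -0.039], 44]]
```

send_rows(series=[[[0, -22, -1], [0, 0, -0.039], 44], [[1, -22, 0], [0, 0, -0.039], 44], [[2, -22, -1], [0, 0, -0.039], 44], [[2, -22, 0], [0, 0, -0.039], 44], [[4, -21, -1], [0, 0, -0.038], 44], [[4, -21, 0], [0, 0, -0.039], 44], [[0, 0, 0], [0, 0, 0], 44], [[0, 0, 0], [0, 0, 0], 44]])

```text
clock: 24.5
position: [586.9, 262.9, 154.4]
ee_rot: [0.725, -0.689, -0.001, 0.002]
contact_force: [-0.3, -0.6, -2.6]
gripper_width: 49.5
grasp_force: 63.2
```

send_rows(series=[[[0, 0, 20], [0, 0, 0], 44], [[0, 0, 30], [0, 0, 0], 44], [[0, 0, 25], [0, 0, 0], 44], [[0, 0, 15], [0, 0, 0], 44], [[0, 0, 4], [0, 0, 0], 44], [[0, 0, 0], [0, 0, 0], 44], [[0, 0, 0], [0, 0, 0], 44], [[0, 0, 0], [0, 0, 0], 44]])

```text
clock: 25.3
position: [588.2, 264.1, 64.2]
ee_rot: [0.726, -0.688, 0.0, -0.001]
contact_force: [0.3, 0.0, -2.0]
gripper_width: 49.2
grasp_force: 63.1
```

Run:
```python
from h import *
st(); plan([(587,262.7,48,183,1)],44)
```

```text
t 25.3 pos [588.2 264.1  64.2] hd -176.9 F [ 0.3  0.  -2. ] w 49.2 g 63.1
[[[1.4, 1.3, 16.2], [0.0, 0.0, 0.0], 44]]
```

send_rows(series=[[[1, 1, 6], [0, 0, 0], 44], [[0, 0, 6], [0, 0, 0], 44], [[0, 0, 4], [0, 0, 0], 44], [[0, 0, 0], [0, 0, 0], 44], [[0, 0, 0], [0, 0, 0], 44], [[0, 0, 0], [0, 0, 0], 44]])

```text
clock: 25.9
position: [586.9, 262.6, 46.9]
ee_rot: [0.726, -0.688, 0.0, -0.0]
contact_force: [0.2, -0.5, -1.9]
gripper_width: 49.3
grasp_force: 63.1
```

Run:
```python
from h import *
st(); plan([(587,262.7,45,183,1)],44)
```

```text
t 25.9 pos [586.9 262.6  46.9] hd -177.0 F [ 0.2 -0.5 -1.9] w 49.3 g 63.1
[[[-0.1, -0.1, 1.9], [0.0, 0.0, 0.0], 44]]
```

send_rows(series=[[[0, 0, 1], [0, 0, 0], 44], [[0, 0, 0.5], [0, 0, 0], 44], [[0, 0, 0.5], [0, 0, 0], 44], [[0, 0, 0], [0, 0, 0], 44]])

```text
clock: 26.3
position: [586.7, 262.5, 44.8]
ee_rot: [0.726, -0.688, -0.0, 0.0]
contact_force: [-0.5, -0.6, -2.9]
gripper_width: 49.2
grasp_force: 63.1
```

send_rows(series=[[[0, 0, 0.5], [0, 0, 0], 44], [[0, 0, 0.5], [0, 0, 0], 44], [[0, 0, 0], [0, 0, 0], 44]])

```text
clock: 26.6
position: [586.8, 262.5, 44.6]
ee_rot: [0.726, -0.688, 0.0, -0.0]
contact_force: [-2.2, -1.0, 3.7]
gripper_width: 49.1
grasp_force: 63.8
```

send_rows(series=[[[0, 0, 0], [0, 0, 0], 52], [[0, 0, 0], [0, 0, 0], 60], [[0, 0, 0], [0, 0, 0], 68], [[0, 0, -20], [0, 0, 0], 68], [[0, 0, -40], [0, 0, 0], 68], [[0, 0, -45], [0, 0, 0], 68], [[45, 15, 0], [0, 0, 0], 80], [[48, 10, 0], [0, 0, 0], 80]])

```text
clock: 27.4
position: [567.1, 169.0, 150.6]
ee_rot: [0.727, -0.687, 0.001, -0.002]
contact_force: [0.3, -0.8, -1.4]
gripper_width: 80.0
grasp_force: 0.0
```

send_rows(series=[[[48, 10, 0], [0, 0, 0], 80], [[48, 10, 0], [0, 0, 0], 80], [[48, 10, 0], [0, 0, 0], 80], [[0, 0, 0], [0, 0, 0], 80]])

```text
clock: 27.8
position: [542.7, 18.4, 148.9]
ee_rot: [0.723, -0.69, -0.0, 0.001]
contact_force: [0.5, 0.8, -0.9]
gripper_width: 80.1
grasp_force: 0.0
```

```bash
python3 meas.py top8.png
python3 - <<'E'
from h import *
plan([(480.8,371.5,150,168.6,9)],78)
E
```

```text
t 27.8 pos [542.7  18.4 148.9] hd -177.3 F [ 0.5  0.8 -0.9] w 80.1 g 0.0
[480.7 371.5  49.9  63.  -11.1] [198. 209.]
[611.4 103.1  63.3 100.7  19.9] [304. 161.]
[[578.4, 426.5], [582.7, 344.6], [587.0, 262.7], [591.3, 180.8], [595.6, 98.9]]
[[[-39.0, 5.0, -0.0], [0.0, 0.0, 0.028], 78], [[-39.0, 6.0, -0.0], [0.0, 0.0, 0.027], 78], [[-39.0, 7.0, -0.0], [0.0, 0.0, 0.028], 78], [[-39.0, 8.0, -0.0], [0.0, 0.0, 0.027], 78], [[-39.0, 10.0, -0.0], [0.0, 0.0, 0.028], 78], [[-38.0, 11.0, -0.0], [0.0, 0.0, 0.027], 78], [[-38.0, 11.0, -0.0], [0.0, 0.0, 0.028], 78], [[-37.0, 13.0, -0.0], [0.0, 0.0, 0.027], 78]]
[[[-38.0, 13.0, -1.0], [0.0, 0.0, 0.028], 78]]
```

send_rows(series=[[[-39, 5, 0], [0, 0, 0.028], 78], [[-39, 6, 0], [0, 0, 0.027], 78], [[-39, 7, 0], [0, 0, 0.028], 78], [[-39, 8, 0], [0, 0, 0.027], 78], [[-39, 10, 0], [0, 0, 0.028], 78], [[-38, 11, 0], [0, 0, 0.027], 78], [[-38, 11, 0], [0, 0, 0.028], 78], [[-37, 13, 0], [0, 0, 0.027], 78]])

```text
clock: 28.65
position: [486.0, 337.6, 148.9]
ee_rot: [-0.646, 0.763, 0.0, 0.0]
contact_force: [0.9, -0.5, -0.2]
gripper_width: 78.1
grasp_force: 0.0
```

send_rows(series=[[[-38, 13, 0], [0, 0, 0.028], 78], [[0, 0, 15], [0, 0, 0], 78], [[0, 0, 25], [0, 0, 0], 78], [[0, 0, 10], [0, 0, 0], 78], [[0, 0, 0], [0, 0, 0], 78], [[0, 0, 0], [0, 0, 0], 78], [[0, 0, 0], [0, 0, 0], 78]])

```text
clock: 29.35
position: [480.9, 374.7, 100.1]
ee_rot: [-0.635, 0.773, 0.0, 0.001]
contact_force: [0.3, -0.6, -0.1]
gripper_width: 77.8
grasp_force: 0.0
```

```bash
python3 meas.py top9.png
python3 - <<'E'
from h import *
plan([(480.8,371.5,46,168.7,1)],78)
E
```

```text
t 29.4 pos [480.9 374.7 100.1] hd 168.8 F [ 0.3 -0.6 -0.1] w 77.8 g 0.0
[441.  619.2  65.7  91.3  53.1] [105. 222.]
[479.3 365.5  50.8  52.8 -12.6] [200. 209.]
[586.7 262.2  50.6  63.1   4.1] [242. 169.]
[592.  182.1  49.8  67.6   1.1] [273. 168.]
[596.3  97.2  49.7  67.1   1.2] [305. 167.]
[[578.4, 426.5], [582.7, 344.6], [587.0, 262.7], [591.3, 180.8], [595.6, 98.9]]
[[[3.2, -0.5, 54.1], [0.0, 0.0, 0.0], 78]]
```

Placed tins measure well. Now the last one.

send_rows(series=[[[2, -0.5, 15], [0, 0, 0], 78], [[0, 0, 20], [0, 0, 0], 76], [[0, 0, 15], [0, 0, 0], 76], [[0, 0, 4], [0, 0, 0], 76], [[0, 0, 0], [0, 0, 0], 76], [[0, 0, 0], [0, 0, 0], 76], [[0, 0, 0], [0, 0, 0], 70]])

```text
clock: 30.1
position: [480.9, 372.6, 46.0]
ee_rot: [-0.635, 0.773, 0.0, 0.001]
contact_force: [0.5, 0.4, 1.3]
gripper_width: 70.4
grasp_force: 0.0
```

Run:
```python
from h import *
st();plan([(480.8,371.5,45,168.7,1)],78)
```

```text
t 30.1 pos [480.9 372.6  46. ] hd 168.8 F [0.5 0.4 1.3] w 70.4 g 0.0
[[[1.1, -0.2, 1.0], [0.0, 0.0, 0.0], 78]]
```

send_rows(series=[[[1, 0, 0.5], [0, 0, 0], 64], [[0, 0, 0], [0, 0, 0], 56], [[0, 0, 0], [0, 0, 0], 50], [[0, 0, 0], [0, 0, 0], 44], [[0, 0, 0], [0, 0, 0], 44], [[0, 0, -10], [0, 0, 0], 44], [[0, 0, -25], [0, 0, 0], 44], [[0, 0, -25], [0, 0, 0], 44]])

```text
clock: 30.9
position: [479.2, 370.2, 103.8]
ee_rot: [-0.635, 0.773, -0.0, -0.002]
contact_force: [0.4, -0.2, -1.9]
gripper_width: 49.1
grasp_force: 62.6
```

send_rows(series=[[[0, 0, -30], [0, 0, 0], 44], [[0, 0, -20], [0, 0, 0], 44], [[0, 0, 0], [0, 0, 0], 44], [[0, 0, 0], [0, 0, 0], 44], [[0, 0, 0], [0, 0, 0], 44]])

```text
clock: 31.4
position: [479.0, 370.1, 152.2]
ee_rot: [-0.635, 0.773, -0.0, -0.002]
contact_force: [-0.3, -0.9, -2.3]
gripper_width: 49.4
grasp_force: 62.6
```

Run:
```python
from h import *
st(); plan([(582.7,344.6,155,183,6)],44)
```

```text
t 31.4 pos [479.  370.1 152.2] hd 168.8 F [-0.3 -0.9 -2.3] w 49.4 g 62.6
[[[1.0, -18.0, -1.0], [0.0, 0.0, -0.041], 44], [[2.0, -18.0, -0.0], [0.0, 0.0, -0.041], 44], [[2.0, -18.0, -1.0], [0.0, 0.0, -0.041], 44], [[3.0, -17.0, -0.0], [0.0, 0.0, -0.042], 44], [[3.0, -17.0, -1.0], [0.0, 0.0, -0.041], 44], [[5.0, -17.0, -0.0], [0.0, 0.0, -0.042], 44]]
```

send_rows(series=[[[1, -18, 0], [0, 0, -0.041], 44], [[2, -18, 0], [0, 0, -0.041], 44], [[2, -18, 0], [0, 0, -0.041], 44], [[3, -17, 0], [0, 0, -0.042], 44], [[3, -17, 0], [0, 0, -0.041], 44], [[5, -17, 0], [0, 0, -0.042], 44], [[0, 0, 0], [0, 0, 0], 44], [[0, 0, 0], [0, 0, 0], 44]])

```text
clock: 32.2
position: [582.7, 344.5, 152.1]
ee_rot: [0.725, -0.689, -0.0, 0.002]
contact_force: [-0.7, -0.3, -2.7]
gripper_width: 49.2
grasp_force: 63.1
```

send_rows(series=[[[0, 0, 20], [0, 0, 0], 44], [[0, 0, 30], [0, 0, 0], 44], [[0, 0, 25], [0, 0, 0], 44], [[0, 0, 15], [0, 0, 0], 44], [[0, 0, 4], [0, 0, 0], 44], [[0, 0, 0], [0, 0, 0], 44], [[0, 0, 0], [0, 0, 0], 44], [[0, 0, 0], [0, 0, 0], 44]])

```text
clock: 33.0
position: [584.2, 346.0, 62.0]
ee_rot: [0.726, -0.688, 0.0, -0.001]
contact_force: [0.1, 0.7, -2.0]
gripper_width: 49.3
grasp_force: 63.0
```

Run:
```python
from h import *
st(); plan([(582.7,344.6,48,183,1)],44)
```

```text
t 33.0 pos [584.2 346.   62. ] hd -177.0 F [ 0.1  0.7 -2. ] w 49.3 g 63.0
[[[1.3, 1.6, 14.0], [0.0, 0.0, 0.0], 44]]
```

send_rows(series=[[[1, 1, 5], [0, 0, 0], 44], [[0, 0, 5], [0, 0, 0], 44], [[0, 0, 4], [0, 0, 0], 44], [[0, 0, 0], [0, 0, 0], 44], [[0, 0, 0], [0, 0, 0], 44], [[0, 0, 0], [0, 0, 0], 44]])

```text
clock: 33.6
position: [582.6, 344.3, 46.4]
ee_rot: [0.726, -0.688, 0.0, -0.0]
contact_force: [-0.0, -0.2, -2.7]
gripper_width: 49.3
grasp_force: 63.0
```

Run:
```python
from h import *
st(); plan([(582.7,344.6,45,183,1)],44)
```

```text
t 33.6 pos [582.6 344.3  46.4] hd -177.0 F [-0.  -0.2 -2.7] w 49.3 g 63.0
[[[-0.3, -0.1, 1.4], [0.0, 0.0, 0.0], 44]]
```

send_rows(series=[[[0, 0, 0.5], [0, 0, 0], 44], [[0, 0, 0.5], [0, 0, 0], 44], [[0, 0, 0.5], [0, 0, 0], 44], [[0, 0, 0], [0, 0, 0], 44]])

```text
clock: 34.0
position: [582.5, 344.3, 45.0]
ee_rot: [0.726, -0.688, 0.0, -0.0]
contact_force: [0.1, 0.2, -2.2]
gripper_width: 49.6
grasp_force: 63.1
```

send_rows(series=[[[0, 0, 0.5], [0, 0, 0], 44], [[0, 0, 0.3], [0, 0, 0], 44], [[0, 0, 0], [0, 0, 0], 44]])

```text
clock: 34.3
position: [582.5, 344.3, 45.0]
ee_rot: [0.726, -0.688, 0.0, -0.0]
contact_force: [-2.4, -0.8, 4.4]
gripper_width: 49.1
grasp_force: 63.8
```

send_rows(series=[[[0, 0, 0], [0, 0, 0], 52], [[0, 0, 0], [0, 0, 0], 60], [[0, 0, 0], [0, 0, 0], 68], [[0, 0, -20], [0, 0, 0], 68], [[0, 0, -40], [0, 0, 0], 68], [[0, 0, -50], [0, 0, 0], 68], [[0, 0, -50], [0, 0, 0], 50], [[0, 0, -50], [0, 0, 0], 50]])

```text
clock: 35.1
position: [582.4, 344.1, 256.0]
ee_rot: [0.726, -0.688, 0.0, -0.0]
contact_force: [1.3, 1.1, 0.0]
gripper_width: 50.0
grasp_force: 0.0
```

Run:
```python
from h import *
st(); plan([(338,-395,262,174.4,20)],50)
```

```text
t 35.1 pos [582.4 344.1 256. ] hd -177.0 F [1.3 1.1 0. ] w 50.0 g 0.0
[[[36.0, 14.0, -0.0], [0.0, 0.0, 0.008], 50], [[36.0, 14.0, -0.0], [0.0, 0.0, 0.008], 50], [[37.0, 14.0, -0.0], [0.0, 0.0, 0.007], 50], [[37.0, 13.0, -0.0], [0.0, 0.0, 0.008], 50], [[37.0, 13.0, -0.0], [0.0, 0.0, 0.007], 50], [[37.0, 13.0, -0.0], [0.0, 0.0, 0.008], 50], [[37.0, 12.0, -0.0], [0.0, 0.0, 0.007], 50], [[37.0, 12.0, -0.0], [0.0, 0.0, 0.008], 50]]
[[[37.0, 12.0, -1.0], [0.0, 0.0, 0.007], 50], [[37.0, 12.0, -0.0], [0.0, 0.0, 0.008], 50], [[37.0, 11.0, -1.0], [0.0, 0.0, 0.007], 50], [[37.0, 11.0, -0.0], [0.0, 0.0, 0.008], 50], [[37.0, 11.0, -1.0], [0.0, 0.0, 0.007], 50], [[37.0, 11.0, -0.0], [0.0, 0.0, 0.008], 50], [[38.0, 10.0, -1.0], [0.0, 0.0, 0.007], 50], [[38.0, 10.0, -0.0], [0.0, 0.0, 0.008], 50]]
[[[38.0, 10.0, -1.0], [0.0, 0.0, 0.007], 50], [[38.0, 9.0, -0.0], [0.0, 0.0, 0.008], 50], [[37.0, 9.0, -1.0], [0.0, 0.0, 0.007], 50], [[38.0, 9.0, -0.0], [0.0, 0.0, 0.008], 50]]
```

send_rows(series=[[[36, 14, 0], [0, 0, 0.008], 50], [[36, 14, 0], [0, 0, 0.008], 50], [[37, 14, 0], [0, 0, 0.007], 50], [[37, 13, 0], [0, 0, 0.008], 50], [[37, 13, 0], [0, 0, 0.007], 50], [[37, 13, 0], [0, 0, 0.008], 50], [[37, 12, 0], [0, 0, 0.007], 50], [[37, 12, 0], [0, 0, 0.008], 50]])

```text
clock: 35.9
position: [484.6, 46.2, 254.1]
ee_rot: [-0.704, 0.71, -0.0, 0.0]
contact_force: [0.2, -0.7, 0.7]
gripper_width: 49.8
grasp_force: 0.0
```

send_rows(series=[[[37, 12, -1], [0, 0, 0.007], 50], [[37, 12, 0], [0, 0, 0.008], 50], [[37, 11, -1], [0, 0, 0.007], 50], [[37, 11, 0], [0, 0, 0.008], 50], [[37, 11, -1], [0, 0, 0.007], 50], [[37, 11, 0], [0, 0, 0.008], 50], [[38, 10, -1], [0, 0, 0.007], 50], [[38, 10, 0], [0, 0, 0.008], 50]])

```text
clock: 36.7
position: [386.5, -248.8, 258.4]
ee_rot: [-0.683, 0.731, -0.001, 0.0]
contact_force: [0.1, 0.8, -0.1]
gripper_width: 50.2
grasp_force: 0.0
```

send_rows(series=[[[38, 10, -1], [0, 0, 0.007], 50], [[38, 9, 0], [0, 0, 0.008], 50], [[37, 9, -1], [0, 0, 0.007], 50], [[38, 9, 0], [0, 0, 0.008], 50], [[0, 0, 0], [0, 0, 0], 50], [[0, 0, 0], [0, 0, 0], 50]])

```text
clock: 37.3
position: [337.7, -395.5, 259.6]
ee_rot: [-0.671, 0.742, 0.0, 0.0]
contact_force: [0.4, 0.3, 0.4]
gripper_width: 50.0
grasp_force: 0.0
```

```bash
python3 meas.py top10.png
python3 - <<'E'
from h import *
im=cv2.imread('pics/top10.png')
cv2.imwrite('pics/c6.png',np.vstack([cv2.resize(im[145:200,165:335],None,fx=4,fy=4,interpolation=3),cv2.resize(im[80:290,330:500],None,fx=4,fy=1.6)[:,:680]]))
plan([(342.9,-305.9,262,174.4,3)],50)
E
```

```text
t 37.3 pos [ 337.7 -395.5  259.6] hd 174.3 F [0.4 0.3 0.4] w 50.0 g 0.0
[582.5 345.4  47.4  64.5   1. ] [210. 170.]
[587.3 263.5  50.1  59.9   2.4] [242. 169.]
[594.9  98.4  47.1  64.5   1.2] [305. 167.]
[591.8 183.3  50.1  64.7   1.8] [273. 168.]
[[578.4, 426.5], [582.7, 344.6], [587.0, 262.7], [591.3, 180.8], [595.6, 98.9]]
[[[-29.7, 1.3, -0.7], [0.0, 0.0, 0.0], 50], [[-29.6, 1.3, -0.8], [0.0, 0.0, 0.0], 50], [[-29.7, 1.4, -0.7], [0.0, 0.0, 0.0], 50]]
```

View pics/c6.png

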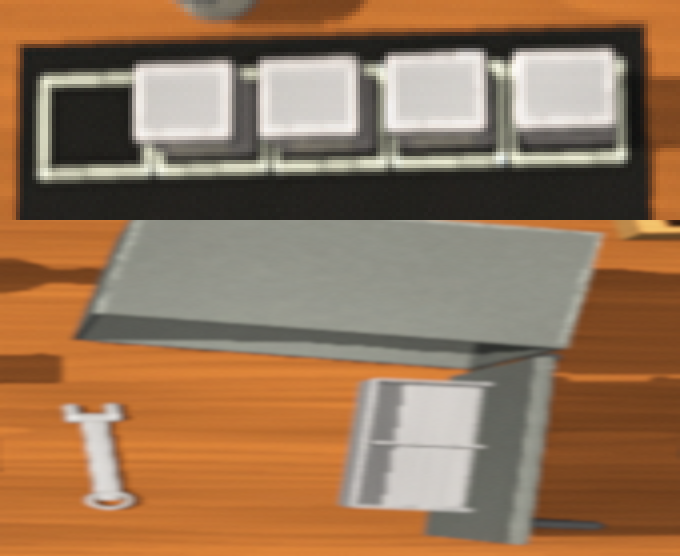

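Four tins stand in four adjoining outlines, leaving the leftmost empty at crop (95,120), and the rack is empty. I measure the exact y offsets with intensity profiles before shutting the door.

```bash
cat > prof.py <<'E'
from h import *
import sys
im=cv2.imread('pics/'+sys.argv[1]).mean(2).astype(np.float32)
th=np.radians(3.0); ux=np.array([np.cos(th),np.sin(th)]); uy=np.array([-np.sin(th),np.cos(th)])
C=np.array([586.99,262.7])
def prof(c,a,b,s,half):   # mean over b in +-half
    out=[]
    for v in s:
        P=[[*(c+a*v+b*w),78] for w in np.linspace(-half,half,9)]
        uv=proj('top',P).astype(np.float32); out.append(cv2.remap(im,uv[:,0].reshape(-1,1),uv[:,1].reshape(-1,1),1).ravel())
    return np.array(out)
s=np.arange(-48,48.1,.5)
for k in(1,0,-1,-2):
    c=C+82*k*uy
    for nm,a,b,half in(('y',uy,ux,16),('x',ux,uy,22)):
        A=prof(c,a,b,s,half); g=np.diff(cv2.GaussianBlur(A,(1,5),0),axis=0); sm=s[:-1]+.25
        lo=(sm<-15)&(sm>-42); hi=(sm>15)&(sm<42)
        e0=sm[lo][g[lo].argmax(0)]; e1=sm[hi][g[hi].argmin(0)]
        print(k,nm,'edges',np.median(e0),np.median(e1),'centre',(np.median(e0)+np.median(e1))/2,'slope deg',np.degrees(np.polyfit(np.linspace(-half,half,9),e0,1)[0]).round(1),np.degrees(np.polyfit(np.linspace(-half,half,9),e1,1)[0]).round(1))
        if nm=='y': print(A[::4,4].astype(int))
E
python3 prof.py top10.png
```

```text
1 y edges -31.75 33.25 centre 0.75 slope deg -0.0 -2.0
[118  77  84  88  87  83  82 109 152 198 227 225 218 210 206 205 205 205
 205 205 205 204 204 204 204 204 203 203 203 202 202 202 202 202 202 203
 209 224 232 225 171  99  50  28  29  30  31  31  31]
1 x edges -25.25 25.25 centre 0.0 slope deg 1.8 -2.1
0 y edges -31.75 31.75 centre 0.0 slope deg 3.0 9.2
[162 123  87  64  75  80  83  97 146 198 224 226 216 209 206 206 206 206
 206 206 205 205 205 204 204 203 203 204 204 203 202 203 203 202 202 202
 210 222 233 223 175 118  77  84  88  87  83  82 109]
0 x edges -25.25 26.25 centre 0.5 slope deg 1.0 -2.2
-1 y edges -32.75 36.25 centre 1.75 slope deg 2.6 4.7
[135 113 118 123 108  77  75 107 162 211 222 219 212 207 207 207 207 207
 207 206 206 206 205 205 205 205 204 204 204 204 204 203 204 203 202 203
 210 224 232 226 195 162 123  87  64  75  80  83  97]
-1 x edges -25.25 26.75 centre 0.75 slope deg 1.4 1.2
-2 y edges -39.75 32.75 centre -3.5 slope deg 0.2 -1.2
[ 19  17  20  39  74 112 134 163 196 226 226 216 207 204 204 204 204 204
 204 204 204 205 206 205 206 206 205 205 206 206 206 206 207 207 207 211
 220 230 228 212 180 135 113 118 123 108  77  75 107]
-2 x edges -25.25 26.25 centre 0.5 slope deg 1.7 0.2
```

All four tins are centred within about 1 mm. Now I shut the door.

send_rows(series=[[[-30, 1, 0], [0, 0, 0], 46], [[-30, 1, 0], [0, 0, 0], 46], [[-29, 2, 0], [0, 0, 0], 46], [[0, 0, 10], [0, 0, 0], 46], [[0, 0, 0], [0, 0, 0], 46], [[0, 0, 0], [0, 0, 0], 46]])

```text
clock: 37.95
position: [343.2, -305.8, 250.0]
ee_rot: [-0.672, 0.741, 0.0, -0.0]
contact_force: [0.0, 0.2, -0.1]
gripper_width: 46.0
grasp_force: 0.0
```

Run:
```python
from h import *
st(); plan([(342.9,-305.9,149,174.4,1)],50)
```

```text
t 38.0 pos [ 343.2 -305.8  250. ] hd 174.5 F [ 0.   0.2 -0.1] w 46.0 g 0.0
[[[0.1, 0.3, 101.0], [0.0, 0.0, 0.0], 50]]
```

send_rows(series=[[[0, 0, 20], [0, 0, 0], 46], [[0, 0, 30], [0, 0, 0], 46], [[0, 0, 25], [0, 0, 0], 46], [[0, 0, 20], [0, 0, 0], 46], [[0, 0, 6], [0, 0, 0], 40], [[0, 0, 0], [0, 0, 0], 24], [[0, 0, 0], [0, 0, 0], 14], [[0, 0, 0], [0, 0, 0], 5]])

```text
clock: 38.75
position: [342.7, -306.4, 150.1]
ee_rot: [-0.672, 0.741, -0.0, -0.0]
contact_force: [-2.1, -1.1, 1.7]
gripper_width: 10.4
grasp_force: 58.5
```

send_rows(series=[[[0, 0, 0], [0, 0, 0], 5], [[0, 0, 0], [0, 0, 0], 5]])

```text
clock: 38.95
position: [342.8, -306.4, 150.1]
ee_rot: [-0.672, 0.741, -0.0, -0.0]
contact_force: [-5.3, 0.3, 6.2]
gripper_width: 10.7
grasp_force: 58.7
```

Run:
```python
from h import *
P=np.array([(585.3,-41.5),(543.1,-45.2),(472.3,-69.4),(395.3,-132.8),(350.7,-220),(342.9,-305.9)])
a=np.linalg.lstsq(np.c_[2*P,np.ones(6)],(P**2).sum(1),rcond=None)[0]; c=a[:2]; r=np.sqrt(a[2]+c@c)
print(c,r,np.linalg.norm(P-c,axis=1)-r)
v0=P[0]-c;v1=P[-1]-c;print(np.arctan2(*v0[::-1]),np.arctan2(*v1[::-1]))
arc(c,-.05,8,5)
```

```text
[ 585.27907459 -284.84529064] 243.32413390524928 [ 0.02115763  0.0047375  -0.05279455  0.00654477  0.05263974 -0.03229971]
1.5707103361767667 -3.054943303537267
[[[-12.0, 2.0, 1.1], [0.0, 0.0, 0.05], 5], [[-12.0, 1.9, -0.1], [0.0, 0.0, 0.05], 5], [[-12.0, 2.0, 0.0], [0.0, 0.0, 0.05], 5], [[-12.1, 1.9, 0.0], [0.0, 0.0, 0.05], 5], [[-12.0, 2.0, 0.0], [0.0, 0.0, 0.05], 5], [[-12.0, 1.9, -0.0], [0.0, 0.0, 0.05], 5], [[-12.0, 2.0, -0.0], [0.0, 0.0, 0.05], 5], [[-12.0, 1.9, -0.0], [0.0, 0.0, 0.05], 5]]
```

send_rows(series=[[[-6, 1, 0], [0, 0, 0.025], 5], [[-12, 2, 0], [0, 0, 0.05], 5], [[-12, 1.9, 0], [0, 0, 0.05], 5], [[-12, 2, 0], [0, 0, 0.05], 5], [[-12, 1.9, 0], [0, 0, 0.05], 5], [[-12, 2, 0], [0, 0, 0.05], 5], [[-12, 1.9, 0], [0, 0, 0.05], 5], [[-12, 2, 0], [0, 0, 0.05], 5]])

```text
clock: 39.75
position: [351.9, -215.4, 150.0]
ee_rot: [-0.521, 0.854, -0.0, 0.0]
contact_force: [-4.7, -0.5, 6.8]
gripper_width: 10.4
grasp_force: 59.0
```

Run:
```python
from h import *
st();arc(np.array([585.28,-284.85]),-.05,8,5)
```

```text
t 39.8 pos [ 351.9 -215.4  150. ] hd 152.8 F [-4.7 -0.5  6.8] w 10.4 g 59.0
[[[-12.0, 1.9, 1.0], [0.0, 0.0, 0.05], 5], [[-12.0, 2.0, 0.0], [0.0, 0.0, 0.05], 5], [[-12.1, 1.9, 0.0], [0.0, 0.0, 0.05], 5], [[-12.0, 2.0, 0.0], [0.0, 0.0, 0.05], 5], [[-12.0, 1.9, 0.0], [0.0, 0.0, 0.05], 5], [[-12.0, 2.0, 0.0], [0.0, 0.0, 0.05], 5], [[-12.0, 1.9, 0.0], [0.0, 0.0, 0.05], 5], [[-12.0, 2.0, 0.0], [0.0, 0.0, 0.05], 5]]
```

send_rows(series=[[[-12, 2, 0], [0, 0, 0.05], 5], [[-12, 1.9, 0], [0, 0, 0.05], 5], [[-12, 2, 0], [0, 0, 0.05], 5], [[-12, 1.9, 0], [0, 0, 0.05], 5], [[-12, 2, 0], [0, 0, 0.05], 5], [[-12, 1.9, 0], [0, 0, 0.05], 5], [[-12, 2, 0], [0, 0, 0.05], 5], [[-12, 1.9, 0], [0, 0, 0.05], 5]])

```text
clock: 40.55
position: [397.6, -129.6, 150.0]
ee_rot: [-0.341, 0.94, -0.0, 0.001]
contact_force: [-3.4, 0.2, 6.3]
gripper_width: 10.5
grasp_force: 59.0
```

send_rows(series=[[[-12, 2, 0], [0, 0, 0.05], 5], [[-12, 1.9, 0], [0, 0, 0.05], 5], [[-12, 2, 0], [0, 0, 0.05], 5], [[-12, 1.9, 0], [0, 0, 0.05], 5], [[-12, 2, 0], [0, 0, 0.05], 5], [[-12, 1.9, 0], [0, 0, 0.05], 5], [[-12, 2, 0], [0, 0, 0.05], 5], [[-12, 1.9, 0], [0, 0, 0.05], 5]])

```text
clock: 41.35
position: [473.4, -68.4, 150.0]
ee_rot: [-0.148, 0.989, 0.0, 0.001]
contact_force: [-1.3, 0.2, 4.7]
gripper_width: 10.0
grasp_force: 58.8
```

Run:
```python
from h import *
st();p=monitor.read_state()['position'][:2]-[585.28,-284.85];print(np.arctan2(p[1],p[0])-1.5707,np.hypot(*p));arc(np.array([585.28,-284.85]),-.04,8,5)
```

```text
t 41.4 pos [473.4 -68.4 150. ] hd 107.0 F [-1.3  0.2  4.7] w 10.0 g 58.8
0.47730691583065843 243.63472781683637
[[[-9.6, 1.6, 1.1], [0.0, 0.0, 0.04], 5], [[-9.6, 1.5, -0.0], [0.0, 0.0, 0.04], 5], [[-9.7, 1.6, 0.0], [0.0, 0.0, 0.04], 5], [[-9.6, 1.5, 0.1], [0.0, 0.0, 0.04], 5], [[-9.6, 1.6, -0.0], [0.0, 0.0, 0.04], 5], [[-9.6, 1.6, 0.0], [0.0, 0.0, 0.04], 5], [[-9.6, 1.5, 0.0], [0.0, 0.0, 0.04], 5], [[-9.6, 1.6, 0.1], [0.0, 0.0, 0.04], 5]]
```

send_rows(series=[[[-12, 2, 0], [0, 0, 0.05], 5], [[-12, 1.9, 0], [0, 0, 0.05], 5], [[-12, 2, 0], [0, 0, 0.05], 5], [[-12, 1.9, 0], [0, 0, 0.05], 5], [[-12, 2, 0], [0, 0, 0.05], 5], [[-12, 1.9, 0], [0, 0, 0.05], 5], [[-12, 2, 0], [0, 0, 0.05], 5], [[-12, 1.9, 0], [0, 0, 0.05], 5]])

```text
clock: 42.15
position: [566.4, -41.9, 150.1]
ee_rot: [0.052, 0.999, 0.0, 0.001]
contact_force: [-1.3, -1.9, 2.7]
gripper_width: 10.4
grasp_force: 58.7
```

send_rows(series=[[[-6, 1, 0], [0, 0, 0.025], 5], [[-5, 0.8, 0], [0, 0, 0.02], 5], [[-3, 0.5, 0], [0, 0, 0.012], 5], [[-2, 0.3, 0], [0, 0, 0.008], 5], [[0, 0, 0], [0, 0, 0], 5]])

```text
clock: 42.65
position: [582.4, -41.2, 150.1]
ee_rot: [0.083, 0.997, 0.0, 0.002]
contact_force: [0.9, 0.4, 4.7]
gripper_width: 10.7
grasp_force: 58.8
```

Run:
```python
from h import *
st();p=monitor.read_state()['position'][:2]-[585.28,-284.85];print(np.arctan2(p[1],p[0])-1.5707,np.hypot(*p))
```

```text
t 42.6 pos [582.4 -41.2 150.1] hd 80.4 F [0.9 0.4 4.7] w 10.7 g 58.8
0.011994288247628937 243.63704363793977
```

send_rows(series=[[[-2, 0.3, 0], [0, 0, 0], 5], [[-1.5, 0, 0], [0, 0, 0], 5], [[-1, 0, 0], [0, 0, 0], 5], [[0, 0, 0], [0, 0, 0], 5]])

```text
clock: 43.05
position: [584.2, -41.2, 150.1]
ee_rot: [0.083, 0.997, 0.001, -0.001]
contact_force: [-5.4, 4.1, 9.7]
gripper_width: 10.6
grasp_force: 59.4
```

send_rows(series=[[[-1, 0, 0], [0, 0, 0], 5], [[-1, 0, 0], [0, 0, 0], 5], [[0, 0, 0], [0, 0, 0], 5]])

```text
clock: 43.35
position: [584.1, -41.3, 150.1]
ee_rot: [0.084, 0.996, 0.001, -0.003]
contact_force: [-12.5, 6.3, 14.4]
gripper_width: 10.4
grasp_force: 59.9
```

send_rows(series=[[[-1, 0, 0], [0, 0, 0], 5], [[-1, 0, 0], [0, 0, 0], 5], [[0, 0, 0], [0, 0, 0], 5]])

```text
clock: 43.65
position: [584.1, -41.3, 150.1]
ee_rot: [0.084, 0.996, 0.001, -0.005]
contact_force: [-16.9, 8.5, 17.2]
gripper_width: 10.3
grasp_force: 60.4
```

send_rows(series=[[[0, 0, 0], [0, 0, 0], 24], [[0, 0, 0], [0, 0, 0], 40], [[0, 0, 0], [0, 0, 0], 46], [[4, 0, -20], [0, 0, 0], 46], [[0, 0, -30], [0, 0, 0], 46], [[0, 0, -40], [0, 0, 0], 46], [[0, 0, -20], [0, 0, 0], 46], [[20, -30, 0], [0, 0, 0], 46]])

```text
clock: 44.45
position: [564.6, -67.2, 261.9]
ee_rot: [0.082, 0.997, 0.0, 0.004]
contact_force: [0.0, -0.0, -0.6]
gripper_width: 46.0
grasp_force: 0.0
```

send_rows(series=[[[25, -40, 0], [0, 0, -0.05], 46], [[25, -40, 0], [0, 0, -0.05], 46], [[25, -40, 0], [0, 0, -0.05], 46], [[25, -40, 0], [0, 0, -0.05], 46], [[20, -40, 0], [0, 0, -0.05], 46], [[20, -40, 0], [0, 0, -0.05], 46], [[20, -40, 0], [0, 0, -0.05], 46], [[10, -30, 0], [0, 0, 0], 46]])

```text
clock: 45.25
position: [390.9, -376.3, 258.7]
ee_rot: [-0.091, 0.996, 0.0, -0.0]
contact_force: [1.3, 0.9, 0.4]
gripper_width: 45.8
grasp_force: 0.0
```

```bash
python3 meas.py top11.png; python3 prof.py top11.png | grep edges
python3 - <<'E'
from h import *
im=cv2.imread('pics/top11.png')
o=cv2.imread('pics/top0.png')
f=lambda i:cv2.resize(i[130:180,345:485],None,fx=5,fy=5,interpolation=0)
cv2.imwrite('pics/c7.png',np.vstack([f(o),f(im)]))
cv2.imwrite('pics/x.png',im)
E
```

```text
t 45.2 pos [ 390.9 -376.3  258.7] hd 100.4 F [1.3 0.9 0.4] w 45.8 g 0.0
[582.5 344.2  47.4  61.9   1. ] [210. 170.]
[586.5 263.4  47.2  60.9   1.1] [242. 169.]
[594.9  98.4  47.1  64.5   1.2] [305. 167.]
[591.7 183.3  50.1  64.7   1.8] [273. 168.]
[[578.4, 426.5], [582.7, 344.6], [587.0, 262.7], [591.3, 180.8], [595.6, 98.9]]
1 y edges -31.75 33.25 centre 0.75 slope deg -0.0 -2.0
1 x edges -25.25 25.25 centre 0.0 slope deg 1.8 -2.1
0 y edges -31.75 31.75 centre 0.0 slope deg 3.2 9.2
0 x edges -25.25 26.25 centre 0.5 slope deg 1.0 -2.2
-1 y edges -32.75 36.25 centre 1.75 slope deg 3.2 4.7
-1 x edges -25.25 26.75 centre 0.75 slope deg 1.4 1.6
-2 y edges -39.75 32.75 centre -3.5 slope deg -0.4 -1.2
-2 x edges -25.25 26.25 centre 0.5 slope deg 1.7 -0.9
```

View pics/c7.png

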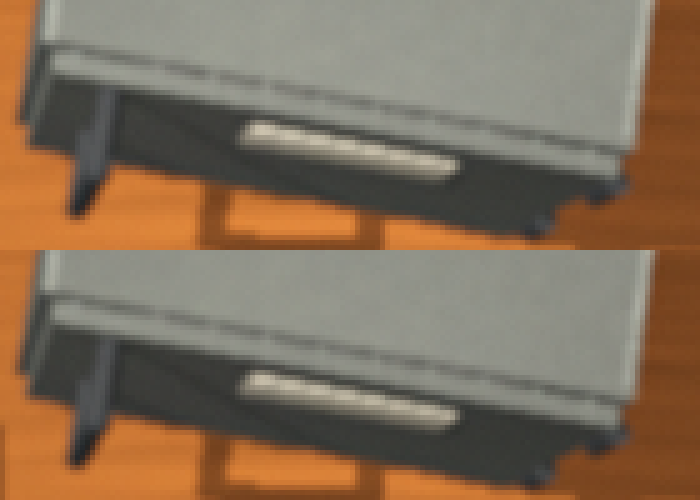

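View pics/top11.png

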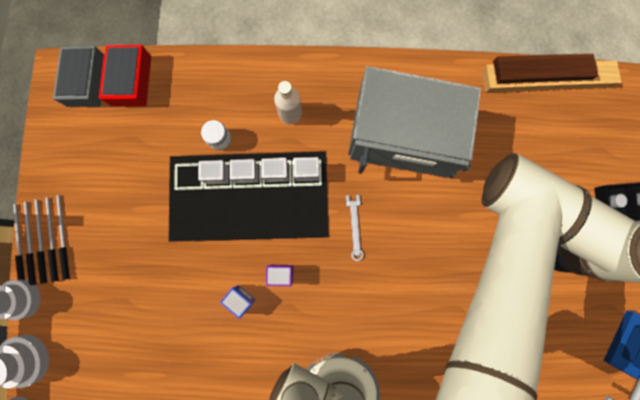

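The door looks the same as at the start (shut). Four tins stand in adjoining outlines, and the bottle (288,100), can (215,135), wrench (355,228) and look-alikes have not moved.

```bash
python3 -c "
from bench import job_done; print(job_done())"
```

```text
the job is handed in; nothing more can be done
None
```

I handed the job in: all four tins (one from the rack, three from the mat) stand in a row in adjoining outlines, within about 1 mm of centre by the camera; the door is shut, and the bottle, can and wrench were not disturbed.

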